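Press the dowels home and rack the plates

ROBOT

A 7-joint arm with a two-finger parallel gripper is mounted at the origin on the work surface. World frame = base frame: x ahead of the robot, y to its left, z up, the work surface at z = 0. Lengths are in m, angles in rad, forces in N, time in s.
With the tool pointing down it reaches from about 0.425 to 1.025 m from the base axis. Payload 9.4 kg.
Tool frame: the origin (TCP) lies between the finger pads; the fingertips stand 8 mm ahead of it and the grasp point (between the pads) lies 11 mm behind it (bot.tip_extent is the distance from the TCP to the fingertips, in m); z points along the fingers, y is the direction in which the jaws open and shut (so a half turn about z gives the same grasp; the last joint's range is limited). The gripper opens to 85 mm and grips with 20 to 120 N. Pads are 22 mm wide; open, the fingers measure 114 mm over their backs; the gripper's body (76 mm by 85 mm) begins 54 mm behind the grasp point. The pads swing forward as they close: fully open they stand 13 mm farther back than shut.
Start: joints at [1.084, 0.599, -0.003, 1.599, 0.002, 0.943, -0.08], TCP at [0.289, -0.665, 0.239] pointing down, gripper open.
Joint ranges: [-2.57, 2.57], [-0.35, 1.97], [-1.29, 1.29], [0.11, 2.56], [-1.05, 4.19], [0.11, 1.86], [-2.63, 2.63]. Speed limits (rad/s): [2.22, 2.22, 3.01, 3.01, 3.14, 3.14, 3.14].

INTERFACE

Orientations are given as a 3x3 rotation matrix whose columns are the frame's x, y, z axes.
In Python, from rig import get_state, eyes, workorder, bot gives the robot as it stands. The module is installed in compiled form; this text tells all that it offers.
- The arm moves only by the tool jog_arm, never from a script. Its argument "motion" is a list that holds one entry, the list of rows, each a list of 7 numbers: the shift along the tool's x, y, z in m, then the turn, a rotation vector about the tool's x, y, z in rad, then the gripper's target within -1 to 1 (fully open at 1, half-way at 0, shut at -1). A call has 1 to 10 rows; each row shifts and turns the commanded pose from where the row before left it, along the tool's axes as they then stand; what a row does not reach is not made up. A row lasts 1/10 s, in which the tool goes at most 50 mm and 8.59 degrees, less where a joint would pass 70% of its speed; a pose out of reach is approached as far as the arm can. A call with a gripper value outside its range is refused whole. The fingers move at their own pace and stop on an object; the grip force is fixed at half the most. Time passes only in rows, so rows that do not move let the fingers close. It gives the time, the measured TCP pose, the force and the opening at its end, in the units of the state.
- get_state(): the state, without advancing time (a new reading comes with each control period).
- eyes.get_image(name): name is "scene" or "top"; returns (picture, depth): 420x560x3 uint8, red, green, blue; 420x560 float32, m along the optical axis (not along the pixel's ray), 0 where there is no reading.
- eyes.get_calibration(name): a dict with "fov_y" (degrees; the focal length in pixels is half the picture's height over the tangent of half this angle, whatever the lens; pixels are square), "cx", "cy" (the principal point, pixels), "T" (4x4, takes a point from camera to world coordinates). Camera axes: x right, y down, z forward; pixel columns grow to the right and rows downward; lengths in m; the calibration is good to about 2 mm. A picture is of the moment at which its call begins. get_calibration takes no time and is no camera call.
- workorder.close_job(): hands the job in, once; it reports no verdict.
The state is a dict: "time": time; "q": joint angles; "joint_velocities": joint speeds; "joint_torque": joint torques, N m; "tool_pos": TCP position; "tool_rot": TCP orientation; "contact_force": force on the tool from outside, world axes, zero at the start; "ft_torque": the same for the moment, N m; "opening": opening from 0.0 (shut) to 1.0 (fully open).
Only numpy, scipy, OpenCV 4.12 (cv2) and the standard library are available. Lean on these libraries where they do the work, as an engineer would, in place of code of your own. Each camera call takes 0.05 s, during which the arm holds its last target.

TASK

Each steel fixture plate on the bench has a dowel pin started in it: set the plate on the bed of the arbor press with its pin under the ram, pull the lever down until the pin is home, flush with the plate, and let the lever back up. Then lean every plate squarely on the red rack, its plain end down behind the front lip and its back resting on the rear rail, pin end up and pin face outward. Leave the other things on the bench where they are.

Things in the scene. Friction and masses are not known exactly. Their poses are not given: they have to be found in the camera images.
- plate1: flat steel fixture plate, 140 x 50 x 10 mm (x, y, z), about 0.55 kg, loose; origin at the centre of its underside; its x runs towards the end that carries the dowel pin, z out of the face that the pin stands up from. It starts flat on the bench, pin face up (absent in some starts)
- pin1_top (a point): centre of the top of the 10 mm dowel pin of plate1; the pin is on the plate's centre line, 55 mm from the plate's origin along +x (15 mm from that end); it starts 6 to 8 mm proud of the plate's upper face
- pin1 (a joint): how far the pin of plate1 has been driven down into the plate (m): 0 = 8 mm proud, 0.008 = flush, its end stop. It is a tight fit: it takes about 95 N to drive, so it wants the press; it stays where it is left, and cannot be pulled out
- plate1_foot (a point): middle of the lower edge of plate1's plain end (the end away from the pin), on the underside: 70 mm from the plate's origin along -x
- plate2: flat steel fixture plate, 140 x 50 x 10 mm (x, y, z), about 0.55 kg, loose; origin at the centre of its underside; its x runs towards the end that carries the dowel pin, z out of the face that the pin stands up from. It starts flat on the bench, pin face up (absent in some starts)
- pin2_top (a point): centre of the top of the 10 mm dowel pin of plate2; the pin is on the plate's centre line, 55 mm from the plate's origin along +x (15 mm from that end); it starts 6 to 8 mm proud of the plate's upper face
- pin2 (a joint): how far the pin of plate2 has been driven down into the plate (m): 0 = 8 mm proud, 0.008 = flush, its end stop. It is a tight fit: it takes about 95 N to drive, so it wants the press; it stays where it is left, and cannot be pulled out
- plate2_foot (a point): middle of the lower edge of plate2's plain end (the end away from the pin), on the underside: 70 mm from the plate's origin along -x
- plate3: flat steel fixture plate, 140 x 50 x 10 mm (x, y, z), about 0.55 kg, loose; origin at the centre of its underside; its x runs towards the end that carries the dowel pin, z out of the face that the pin stands up from. It starts flat on the bench, pin face up (absent in some starts)
- pin3_top (a point): centre of the top of the 10 mm dowel pin of plate3; the pin is on the plate's centre line, 55 mm from the plate's origin along +x (15 mm from that end); it starts 6 to 8 mm proud of the plate's upper face
- pin3 (a joint): how far the pin of plate3 has been driven down into the plate (m): 0 = 8 mm proud, 0.008 = flush, its end stop. It is a tight fit: it takes about 95 N to drive, so it wants the press; it stays where it is left, and cannot be pulled out
- plate3_foot (a point): middle of the lower edge of plate3's plain end (the end away from the pin), on the underside: 70 mm from the plate's origin along -x
- press: hand-lever arbor press, green, bolted down; origin on the bench below the ram, x from the operator's open side (-x) to the column. Base 250 x 120 mm, 30 mm high; steel bed on it (x -95 to +40, y +-45 mm), top 50 mm above the bench. The head overhangs from 155 mm up and from x = -25 mm back, 56 mm wide; the column stands 75 mm behind the ram
- punch_tip (a point): centre of the flat 8 mm end of the ram's nose; at rest 28 mm above the bed (so 10 mm above a pin that is 8 mm proud on a plate lying on the bed). It only moves straight down, 18 mm for each radian of the lever; a pin comes flush at about 1.0 rad
- press_lever (a joint): angle of the hand lever (rad): 0 = up at rest, 30 degrees above level; grows as the handle is pulled down, end stop 1.3. A spring lifts it back when let go. Driving a pin takes about 12 N down on the handle, clearly more once the pin has come home
- lever_grip (a point): middle of the black handle (24 mm thick, 90 mm long), on the lever's axis 160 mm from its pivot, which is at x 22, y -130, z 195 mm in the press frame. The lever runs from the pivot towards the operator (-x of the press) and swings in the upright plane beside the press. Push the handle down from above
- rack: low red plate rack, fixed; origin on the bench below the inside of its front lip, at mid-length; x to the back, y along the rack. Lip: angle iron 336 mm long, upright leg 22 mm high (x -4 to 0), foot leg 4 mm thick (x to 30 mm). Rear rail: 14 mm round bar along y, axis at x 95, z 60 mm, an upright at each end (y +-165 mm). A plate behind the lip and on the rail leans about 36 degrees from level
- chipping_hammer: hammer, 240 mm long; lies loose on the bench, not part of the job; origin at its underside
- wire_brush: wooden wire brush, 260 x 28 x 34 mm; lies loose on the bench, not part of the job; origin at its underside
- magnet: red welding magnet, 75 x 50 x 16 mm; lies loose on the bench, not part of the job; origin at its underside
- rod_bundle: bundle of welding rods, 310 mm long, 12 mm high; lies loose on the bench, not part of the job; origin at its underside
- angle_offcut: piece of dark angle iron, 120 x 40 x 40 mm; lies loose on the bench, not part of the job; origin at its underside
- stub_tin: open metal tin, 76 mm across, 85 mm high; lies loose on the bench, not part of the job; origin at its underside
- soapstone: white soapstone stick, 90 x 14 x 9 mm; lies loose on the bench, not part of the job; origin at its underside
Mind the look-alikes: they are no part of the job. What is shaped like the plate3 but pink or purple is not meant. Leave any orange look-alike of the plate2 alone.

How it is judged:
At the end, for the whole second after the job is handed in: Every plate has its pin within 1.2 mm of flush and leans at rest on the rack: plain end on the foot leg, within 32 mm of the lip, between the uprights, pin face out and pin end up, 27 to 46 degrees from level, square to 10 degrees; the lever is back up (under 0.2 rad) (value of joint each of pin1, pin2, pin3 above 0.0068 m and x of plate1_foot in the frame of rack between -0.002 and 0.032 m and z of each of plate1_foot, plate2_foot, plate3_foot in the frame of rack below 0.016 m and y of plate1_foot in the frame of rack between -0.16 and 0.16 m and angle between plate1's own z axis and vertical between 0.47 and 0.8 rad and height (world z) of each of pin1_top, pin2_top, pin3_top above 0.06 m and angle between the y axis of each of plate1, plate2, plate3 and the y axis of rack, either way round below 0.17 rad and contact force between each of plate1, plate2, plate3 and rack above 0.3 N and linear speed of each of plate1, plate2, plate3 below 0.02 m/s and x of plate2_foot in the frame of rack between -0.002 and 0.032 m and y of plate2_foot in the frame of rack between -0.16 and 0.16 m and angle between plate2's own z axis and vertical between 0.47 and 0.8 rad and x of plate3_foot in the frame of rack between -0.002 and 0.032 m and y of plate3_foot in the frame of rack between -0.16 and 0.16 m and angle between plate3's own z axis and vertical between 0.47 and 0.8 rad and value of joint press_lever below 0.2 rad); the robot touches nothing.
It fails at once if another thing on the bench was moved more than 7 cm (distance of any of chipping_hammer, wire_brush, magnet, rod_bundle, angle_offcut, stub_tin, soapstone from where it was at the start of the episode above 0.07 m).
Of plate1, plate2, plate3 only 2 to 3 are there at a start; the rules pass over those that are not, and their reading is None.
At some moment in a run one of plate1, plate2, plate3 may be knocked a few centimetres aside while the robot is not near it.
Once in a run the grip may slacken for a moment while it holds something.
It also fails if it takes over 210 s, if anything falls off the work surface, if the arm or the gripper's body presses on something with over 40 N, if the wrist force passes 120 N, or if a joint passes its speed limit or range.

## Working session

There is one attempt and no reset: what is moved stays moved. The work goes in short steps, Python scripts to look and compute and a tool call to move; the robot and the scene stay as the last step left them, time stands still between calls to the robot, and variables do not carry over. Pictures are saved under pics/ and viewed, and the job is handed in when it is done.

Besides the shell and the picture viewer there is one more tool, called after "Emit:" in YAML: its name, and indented under it one key for each argument. jog_arm: Moves the arm, as the interface text tells. Its arguments: {"type":"object","properties":{"motion":{"type":"array","items":{"type":"array","items":{"type":"array","items":{"type":"number"}}}}},"required":["motion"]}

```bash
ls; mkdir -p pics
cat > h.py <<'E'
import numpy as np, cv2
from rig import get_state, eyes, workorder, bot
def cal(n):
    c=eyes.get_calibration(n); f=210/np.tan(np.radians(c['fov_y'])/2); return f,c['cx'],c['cy'],np.array(c['T'])
def snap(n,name=None):
    im,d=eyes.get_image(n); np.savez('last_%s.npz'%n,im=im,d=d)
    if name: cv2.imwrite('pics/'+name,im[:,:,::-1])
    return im,d
def pts(n,d):
    f,cx,cy,T=cal(n); v,u=np.mgrid[0:d.shape[0],0:d.shape[1]]
    P=np.stack([(u-cx)/f*d,(v-cy)/f*d,d],-1)
    return P@T[:3,:3].T+T[:3,3]
def proj(n,p):
    f,cx,cy,T=cal(n); q=T[:3,:3].T@(np.array(p)-T[:3,3]); return q[0]/q[2]*f+cx,q[1]/q[2]*f+cy
def crop(n,u0,v0,u1,v1,s,name,im=None):
    if im is None: im=np.load('last_%s.npz'%n)['im']
    cv2.imwrite('pics/'+name,cv2.resize(im[v0:v1,u0:u1,::-1],None,fx=s,fy=s,interpolation=cv2.INTER_CUBIC))
E
python3 - <<'E'
from h import *
s=get_state(); print(s)
for n in('scene','top'):
    snap(n,n+'0.png'); print(cal(n))
E
```

```text
pics
{'time': 0.0, 'q': array([ 1.08430383,  0.60017078, -0.00254549,  1.60015307,  0.00179917,
        0.94289332, -0.07978987]), 'joint_velocities': array([-2.61018519e-04,  2.43119286e-04,  5.56570363e-05,  1.29482246e-03,
        8.92680996e-04, -8.16017780e-04, -5.15578761e-04]), 'joint_torque': array([-1.30561252e-04, -7.76447868e+01,  1.56468596e+00, -2.58007175e+01,
        1.22036878e-02,  9.10400937e-03,  8.67440178e-06]), 'tool_pos': array([ 0.28865155, -0.6645446 ,  0.23837565]), 'tool_rot': array([[ 9.17175550e-01,  3.98482628e-01, -7.77657047e-04],
       [ 3.98483360e-01, -9.17174457e-01,  1.42381175e-03],
       [-1.45882933e-04, -1.61576872e-03, -9.99998684e-01]]), 'contact_force': array([-0.72801631,  0.43961574, -0.66546611]), 'ft_torque': array([ 0.01336286,  0.03075108, -0.02580621]), 'opening': 1.0018902406741133}
(np.float64(512.2358613965233), 280.4477620808613, 205.7619030683683, array([[ 0.65781124,  0.41761089, -0.6268058 ,  1.50004924],
       [ 0.75299529, -0.38321041,  0.53492792, -0.78629902],
       [-0.01680679, -0.82386341, -0.56653915,  1.02871644],
       [ 0.        ,  0.        ,  0.        ,  1.        ]]))
(np.float64(498.23284328704204), 281.5776666570404, 209.77180764309702, array([[-3.06968371e-03, -9.90654229e-01,  1.36362660e-01,
         3.39917838e-01],
       [-9.99882968e-01,  9.96905776e-04, -1.52661699e-02,
         2.90464917e-02],
       [ 1.49875550e-02, -1.36393564e-01, -9.90541351e-01,
         1.75645495e+00],
       [ 0.00000000e+00,  0.00000000e+00,  0.00000000e+00,
         1.00000000e+00]]))
```

The top view shows two grey plates at (195,243) and (241,243). The look-alikes are purple (209,298), pink (366,302) and orange (269,138). The press is at (335,205), its handle at (391,235), and the rack at (245,185). Next, close crops.

```bash
python3 - <<'E'
from h import *
crop('top',180,210,265,275,8,'c1.png')
crop('top',300,150,410,250,6,'c2.png')
crop('top',180,150,310,215,6,'c3.png')
crop('scene',140,180,400,320,3,'c4.png')
E
cat >> h.py <<'E'
def ray(n,u,v,z):
    f,cx,cy,T=cal(n); r=T[:3,:3]@np.array([(u-cx)/f,(v-cy)/f,1.]); o=T[:3,3]; return o+r*(z-o[2])/r[2]
def plates(im,box,z=0.01,thr=150):
    u0,v0,u1,v1=box; S=6
    c=cv2.resize(im[v0:v1,u0:u1],None,fx=S,fy=S,interpolation=cv2.INTER_CUBIC).astype(int)
    m=((c.min(2)>thr)&(c.max(2)-c.min(2)<40)).astype(np.uint8)
    out=[]
    for k in cv2.findContours(m,cv2.RETR_EXTERNAL,cv2.CHAIN_APPROX_NONE)[0]:
        if cv2.contourArea(k)<300*S*S*0.5: continue
        P=np.array([ray('top',(x+.5)/S-.5+u0,(y+.5)/S-.5+v0,z)[:2] for x,y in k[:,0]])
        (c0,wh,a)=cv2.minAreaRect((P*1000).astype(np.float32))
        out.append((np.array(c0)/1000,wh,a))
    return out
E
python3 - <<'E'
from h import *
L=np.load('last_top.npz'); im,d=L['im'],L['d']
for t in(130,150): print(plates(im,(180,210,265,275),thr=t))
for n,p in dict(A=(107,143),B=(528,145)).items(): print('pin',n,ray('top',180+p[0]/8-.5,210+p[1]/8-.5,.017))
f=lambda x,y,z:ray('top',300+x/6-.4,150+y/6-.4,z).round(4)
print('base',[f(*p,.03) for p in((105,127),(109,543),(313,545))])
print('bed',[f(*p,.05) for p in((133,292),(134,526),(297,526))])
P=pts('top',d)
g=lambda x,y,x0=300,y0=150,k=6:(P[int(y0+y/k),int(x0+x/k)]).round(4)
print('ram top',g(270,297),'head',g(250,100),g(250,330),g(215,345),g(290,345),'shaft',g(430,280),'bed',g(180,450),g(250,450),'base',g(120,300))
print('lever',[g(*p) for p in((490,310),(510,420),(515,450),(530,520),(545,580))])
r=lambda x,y,z:ray('top',180+x/6-.4,150+y/6-.4,z).round(4)
print('rail',[r(*p,.06) for p in((88,96),(686,139))])
print('legs',[r(*p,.0) for p in((78,305),(120,307),(634,347),(675,350),(100,60),(142,62),(652,102),(690,105))])
print('lip',[r(*p,.022) for p in((103,280),(640,317))])
for p in((98,295),(655,340),(120,250),(300,265),(200,270),(500,300),(400,118)): print(p,P[int(150+p[1]/6),int(180+p[0]/6)].round(4))
E
```

```text
[(array([0.46215152, 0.30510431]), (144.27589416503906, 53.84590148925781), 7.341996669769287), (array([0.46460699, 0.14610672]), (53.53530502319336, 143.4081268310547), 71.40446472167969)]
[(array([0.46219241, 0.30501505]), (141.5614013671875, 51.0513801574707), 7.2941412925720215), (array([0.46460855, 0.14616196]), (50.673828125, 140.0831298828125), 71.41651153564453)]
pin A [0.51753256 0.31275911 0.017     ]
pin B [0.51636887 0.12884308 0.017     ]
base [array([ 0.7169, -0.1238,  0.03  ]), array([ 0.4711, -0.1229,  0.03  ]), array([ 0.4698, -0.2412,  0.03  ])]
bed [array([ 0.615, -0.137,  0.05 ]), array([ 0.4793, -0.1356,  0.05  ]), array([ 0.4792, -0.2292,  0.05  ])]
ram top [ 0.5737 -0.1827  0.2926] head [ 0.6868 -0.1803  0.237 ] [ 0.5628 -0.1771  0.2435] [ 0.5575 -0.1592  0.2374] [ 0.5572 -0.1992  0.2391] shaft [ 0.5971 -0.2779  0.2054] bed [ 0.5219 -0.1643  0.0481] [ 0.5213 -0.2017  0.0527] base [ 0.6118 -0.1325  0.0317]
lever [array([ 0.5807, -0.3085,  0.2083]), array([ 0.5151, -0.3092,  0.2529]), array([ 0.4989, -0.3068,  0.2615]), array([ 0.4637, -0.3099,  0.283 ]), array([ 0.4328, -0.3107,  0.3008])]
rail [array([0.7285, 0.3055, 0.06  ]), array([ 0.7032, -0.0404,  0.06  ])]
legs [array([0.6156, 0.3185, 0.    ]), array([0.6144, 0.2937, 0.    ]), array([ 0.5901, -0.0112,  0.    ]), array([ 0.5883, -0.0355,  0.    ]), array([0.7643, 0.3085, 0.    ]), array([0.7631, 0.2834, 0.    ]), array([ 0.7387, -0.0226,  0.    ]), array([ 0.7369, -0.0454,  0.    ])]
lip [array([0.627 , 0.3006, 0.022 ]), array([ 0.6048, -0.0143,  0.022 ])]
(98, 295) [ 0.6209  0.3067 -0.001 ]
(655, 340) [ 0.5938 -0.0242  0.0101]
(120, 250) [0.6491 0.2925 0.003 ]
(300, 265) [0.6383 0.1857 0.0024]
(200, 270) [0.6348 0.2462 0.0018]
(500, 300) [0.613  0.0676 0.025 ]
(400, 118) [0.7163 0.126  0.0609]
```

Press frame: origin about (0.575, -0.1825), yaw about 0. Rack: origin about (0.620, 0.139), yaw about -4.2°. Plate A is at (0.462, 0.305) with yaw 7.3°, plate B at (0.4646, 0.146) with yaw -18.6°. The pin offsets come out at 55 mm and the sizes match. I'll start by raising the tool and turning it.

Emit:
jog_arm:
  motion:
    - [[0,0,-0.02,0,0,-0.149,0.5],[0,0,-0.02,0,0,-0.149,0.5],[0,0,-0.02,0,0,-0.149,0.5],[0,0,-0.02,0,0,-0.149,0.5],[0,0,-0.02,0,0,-0.149,0.5],[0,0,-0.02,0,0,-0.149,0.5],[0,0,-0.02,0,0,-0.149,0.5],[0,0,-0.02,0,0,-0.149,0.5],[0,0,-0.02,0,0,-0.149,0.5],[0,0,-0.02,0,0,-0.149,0.5]]

```text
time: 1.1
tool_pos: [0.2886, -0.6648, 0.4396]
tool_rot: [[-0.329, 0.944, -0.001], [0.944, 0.329, 0.001], [0.001, -0.0, -1.0]]
contact_force: [-0.7, -0.3, -0.0]
opening: 0.75
```

```bash
cat >> h.py <<'E'
def Rz(a): c,s=np.cos(a),np.sin(a); return np.array([[c,-s,0],[s,c,0],[0,0,1.]])
def Rt(yaw_deg,tilt_deg=0,flip=True):
    # tool for a plate of yaw (deg), leaning tilt (pin end up); tool z=-plate z; tool x=+-plate x
    y=np.radians(yaw_deg); t=np.radians(tilt_deg)
    X=Rz(y)@np.array([np.cos(t),0,np.sin(t)]); Z=-(Rz(y)@np.array([-np.sin(t),0,np.cos(t)]))
    if flip: X=-X
    return np.stack([X,np.cross(Z,X),Z],1)
def go(p,R=None):
    from scipy.spatial.transform import Rotation as Q
    s=get_state(); R0=s['tool_rot']; d=np.array(p)-s['tool_pos']
    print('t',round(s['time'],2),'pos',s['tool_pos'].round(4),'F',s['contact_force'].round(1),'op',round(s['opening'],3),'q',s['q'].round(2))
    print('shift in tool now',(R0.T@d).round(4))
    if R is not None:
        print('turn',Q.from_matrix(R0.T@R).as_rotvec().round(4),'shift after turn',(R.T@d).round(4))
E
python3 - <<'E'
from h import *
go([.462-.0,.305,.42],Rt(7.3))
E
```

```text
t 1.1 pos [ 0.2886 -0.6648  0.4396] F [-0.7 -0.3 -0. ] op 0.75 q [ 1.31  0.49 -0.39  1.32  0.18  1.37  1.26]
shift in tool now [0.8589 0.4826 0.0202]
turn [ 4.0000e-04 -9.0000e-04 -1.3632e+00] shift after turn [-0.2952  0.9399  0.0196]
```

Emit:
jog_arm:
  motion:
    - [[0.037,0.028,0,0,0,0,0.5],[0.037,0.028,0,0,0,0,0.5],[0.037,0.028,0,0,0,0,0.5],[0.037,0.028,0,0,0,0,0.5],[0.037,0.028,0,0,0,0,0.5],[0.037,0.028,0,0,0,0,0.5],[0.037,0.028,0,0,0,0,0.5],[0.037,0.028,0,0,0,0,0.5],[0.037,0.028,0,0,0,0,0.5],[0.037,0.028,0,0,0,0,0.5]]

```text
time: 2.1
tool_pos: [0.4343, -0.2225, 0.4392]
tool_rot: [[-0.323, 0.946, -0.0], [0.946, 0.323, -0.0], [-0.0, -0.0, -1.0]]
contact_force: [1.2, -0.1, 0.7]
opening: 0.751
```

Run:
```python
from h import *
go([.462,.305,.3],Rt(7.3))
go([.45,.15,.3],Rt(-18.6))
```

```text
t 2.1 pos [ 0.4343 -0.2225  0.4392] F [ 1.2 -0.1  0.7] op 0.751 q [ 0.87  0.16 -0.6   1.82  0.1   1.2   0.57]
shift in tool now [0.4903 0.1966 0.139 ]
turn [-4.0000e-04 -1.0000e-04 -1.3695e+00] shift after turn [-0.0945  0.5197  0.1392]
t 2.1 pos [ 0.4343 -0.2225  0.4392] F [ 1.2 -0.1  0.7] op 0.751 q [ 0.87  0.16 -0.6   1.82  0.1   1.2   0.57]
shift in tool now [0.3475 0.1352 0.1391]
turn [-4.000e-04 -0.000e+00 -9.174e-01] shift after turn [0.1039 0.358  0.1392]
```

Emit:
jog_arm:
  motion:
    - [[0.0439,0.0165,0,0,0,0,0.5],[0.0439,0.0165,0,0,0,0,0.5],[0.0439,0.0165,0,0,0,0,0.5],[0.0439,0.0165,0,0,0,0,0.5],[0.0439,0.0165,0,0,0,0,0.5],[0.0439,0.0165,0,0,0,0,0.5],[0.0439,0.0165,0,0,0,0,0.5],[0.0439,0.0165,0,0,0,0,0.5],[0,0,0.04,0,0,-0.149,0.5],[0,0,0.04,0,0,-0.149,0.5]]

```text
time: 3.1
tool_pos: [0.4456, 0.1527, 0.3589]
tool_rot: [[-0.594, 0.804, 0.002], [0.804, 0.594, 0.001], [-0.001, 0.002, -1.0]]
contact_force: [0.9, -1.4, -1.3]
opening: 0.752
```

Emit:
jog_arm:
  motion:
    - [[0,0,0.04,0,0,-0.149,0.5],[0,0,0.04,0,0,-0.149,0.5],[0,0,0.04,0,0,-0.149,0.5],[0,0,0.04,0,0,-0.149,0.5],[0,0,0,0,0,-0.0234,0.5],[0,0,0,0,0,0,0.5]]

```text
time: 3.7
tool_pos: [0.4455, 0.151, 0.1995]
tool_rot: [[-0.947, 0.321, -0.002], [0.321, 0.947, 0.0], [0.002, -0.0, -1.0]]
contact_force: [0.1, 0.1, 0.0]
opening: 0.749
```

Run:
```python
from h import *
go([.4456,.1526,.06],Rt(-18.6))
snap('top','t1.png');snap('scene','s1.png')
```

```text
t 3.7 pos [0.4455 0.151  0.1995] F [0.1 0.1 0. ] op 0.749 q [ 0.22  0.5  -0.93  2.17  0.59  0.75  0.15]
shift in tool now [0.0002 0.0016 0.1395]
turn [-0.0004 -0.0018 -0.0019] shift after turn [0.0004 0.0016 0.1395]
```

The third plate is absent: the area the arm was hiding is clear. Descending over plate B.

Emit:
jog_arm:
  motion:
    - [[0,0.0016,0.04,0,0,0,0.5],[0,0,0.04,0,0,0,0.5],[0,0,0.04,0,0,0,0.5],[0,0,0.03,0,0,0,0.5],[0,0,0.018,0,0,0,0.5],[0,0,0.008,0,0,0,0.5],[0,0,0.004,0,0,0,0.5],[0,0,0,0,0,0,0.5]]

```text
time: 4.6
tool_pos: [0.4475, 0.1526, 0.0203]
tool_rot: [[-0.947, 0.32, 0.003], [0.32, 0.947, 0.0], [-0.002, 0.001, -1.0]]
contact_force: [0.5, 0.5, 0.5]
opening: 0.752
```

Run:
```python
from h import *
go([.4456,.1526,.015],Rt(-18.6))
snap('scene','s2.png');crop('scene',230,110,370,260,5,'c5.png')
```

```text
t 4.6 pos [0.4475 0.1526 0.0203] F [0.5 0.5 0.5] op 0.752 q [-0.1   0.74 -0.51  2.3   1.15  0.37 -0.36]
shift in tool now [ 0.0018 -0.0006  0.0053]
turn [ 0.0012  0.0024 -0.0014] shift after turn [ 0.0018 -0.0006  0.0053]
```

The jaws straddle plate B. Left finger tip is at about crop (243,535), right at about (352,515). Lowering a little, then closing.

Emit:
jog_arm:
  motion:
    - [[0.001,0,0.005,0,0,0,0.5],[0,0,0.004,0,0,0,0.5],[0,0,0,0,0,0,0.4],[0,0,0,0,0,0,-1],[0,0,0,0,0,0,-1],[0,0,0,0,0,0,-1],[0,0,0,0,0,0,-1]]

```text
time: 5.35
tool_pos: [0.4452, 0.1522, 0.0107]
tool_rot: [[-0.948, 0.319, 0.0], [0.319, 0.948, -0.001], [-0.001, -0.0, -1.0]]
contact_force: [-1.3, -1.0, 7.5]
opening: 0.56
```

Run:
```python
from h import *
go([.4456,.1526,.015],Rt(-18.6))
```

```text
t 5.35 pos [0.4452 0.1522 0.0107] F [-1.3 -1.   7.5] op 0.56 q [-0.12  0.76 -0.49  2.31  1.19  0.35 -0.41]
shift in tool now [-0.0002  0.0005 -0.0043]
turn [-0.0004  0.0006  0.0001] shift after turn [-0.0002  0.0005 -0.0043]
```

Gripped at opening 0.56, about 48–50 mm. Lifting and checking.

Emit:
jog_arm:
  motion:
    - [[0,0,-0.01,0,0,0,-1],[0,0,-0.03,0,0,0,-1],[0,0,-0.04,0,0,0,-1],[0,0,-0.04,0,0,-0.1,-1],[0,0,-0.01,0,0,-0.1,-1],[0,0,0,0,0,-0.125,-1],[0,0,0,0,0,0,-1]]

```text
time: 6.05
tool_pos: [0.445, 0.1517, 0.1402]
tool_rot: [[-1.0, -0.001, -0.001], [-0.001, 1.0, -0.0], [0.001, -0.0, -1.0]]
contact_force: [-1.1, 0.5, -6.5]
opening: 0.556
```

Run:
```python
from h import *
go([.485,-.1825,.14],Rt(0))
snap('scene','s3.png');crop('scene',230,90,370,240,5,'c6.png')
```

```text
t 6.05 pos [0.445  0.1517 0.1402] F [-1.1  0.5 -6.5] op 0.556 q [ 0.17  0.6  -0.89  2.23  0.79  0.67  0.28]
shift in tool now [-3.960e-02 -3.342e-01  3.000e-04]
turn [-0.0003 -0.0008  0.0014] shift after turn [-4.000e-02 -3.342e-01  2.000e-04]
```

The plate is held level, with about 6 N of weight. Carrying it to the press.

Emit:
jog_arm:
  motion:
    - [[-0.005,-0.042,0,0,0,0,-1],[-0.005,-0.042,0,0,0,0,-1],[-0.005,-0.042,0,0,0,0,-1],[-0.005,-0.042,0,0,0,0,-1],[-0.005,-0.042,0,0,0,0,-1],[-0.005,-0.042,0,0,0,0,-1],[-0.005,-0.042,0,0,0,0,-1],[-0.005,-0.04,0,0,0,0,-1],[0,0,0,0,0,0,-1]]

```text
time: 7.0
tool_pos: [0.4844, -0.1879, 0.1385]
tool_rot: [[-1.0, 0.012, -0.003], [0.012, 1.0, -0.002], [0.003, -0.002, -1.0]]
contact_force: [-0.6, 1.8, -7.1]
opening: 0.557
```

Run:
```python
from h import *
go([.4897,-.1825,.064],Rt(0))
snap('scene','s4.png');crop('scene',130,120,300,320,4,'c7.png')
snap('top','t4.png');crop('top',290,140,410,290,4,'c8.png')
```

```text
t 7.0 pos [ 0.4844 -0.1879  0.1385] F [-0.6  1.8 -7.1] op 0.557 q [ 0.87  0.66 -0.91  2.12  0.79  0.75  1.  ]
shift in tool now [-0.0055  0.0056  0.0745]
turn [-0.002  -0.0034 -0.0116] shift after turn [-0.0053  0.0054  0.0745]
```

Run:
```python
from h import *
L=np.load('last_top.npz'); P=pts('top',L['d'])
for x,y in((200,340),(250,270),(280,320),(340,340),(380,360),(400,420),(440,470),(470,540),(345,300),(360,320)): print((x,y),P[140+y//4,290+x//4].round(3))
# scene: arm points
L=np.load('last_scene.npz'); P=pts('scene',L['d'])
for x,y in((245,85),(290,260),(240,210),(350,220),(235,240),(290,285),(260,280),(345,280),(360,370)): print('s',(x,y),P[120+y//4,130+x//4].round(3))
```

```text
(200, 340) [ 0.473 -0.138  0.503]
(250, 270) [ 0.522 -0.173  0.485]
(280, 320) [ 0.483 -0.185  0.528]
(340, 340) [ 0.468 -0.218  0.549]
(380, 360) [ 0.454 -0.237  0.572]
(400, 420) [ 0.415 -0.237  0.616]
(440, 470) [ 0.386 -0.251  0.649]
(470, 540) [ 0.346 -0.254  0.689]
(345, 300) [ 0.495 -0.224  0.533]
(360, 320) [ 0.482 -0.233  0.536]
s (245, 85) [ 0.521 -0.23   0.463]
s (290, 260) [ 0.514 -0.21   0.326]
s (240, 210) [ 0.492 -0.227  0.362]
s (350, 220) [ 0.518 -0.164  0.339]
s (235, 240) [ 0.464 -0.221  0.323]
s (290, 285) [ 0.509 -0.209  0.304]
s (260, 280) [ 0.489 -0.218  0.302]
s (345, 280) [ 0.519 -0.172  0.296]
s (360, 370) [ 0.478 -0.141  0.189]
```

Emit:
jog_arm:
  motion:
    - [[-0.003,0.0054,0.005,0,-0.003,-0.0116,-1],[0,0,0.02,0,0,0,-1],[0,0,0.02,0,0,0,-1],[0,0,0.02,0,0,0,-1],[0,0,0.008,0,0,0,-1],[0,0,0,0,0,0,-1]]

```text
time: 7.7
tool_pos: [0.489, -0.1736, 0.0682]
tool_rot: [[-1.0, -0.016, 0.003], [-0.016, 1.0, -0.001], [-0.003, -0.001, -1.0]]
contact_force: [-5.2, 0.8, 10.9]
opening: 0.55
```

Run:
```python
from h import *
go([.4997,-.1825,.0625],Rt(0))
snap('scene','s5.png');crop('scene',170,120,300,300,4,'c9.png')
```

```text
t 7.7 pos [ 0.489  -0.1736  0.0682] F [-5.2  0.8 10.9] op 0.55 q [ 0.76  0.75 -0.79  2.17  0.97  0.63  0.84]
shift in tool now [-0.0105 -0.0091  0.0057]
turn [-0.0008  0.0033  0.0164] shift after turn [-0.0107 -0.0089  0.0057]
```

Emit:
jog_arm:
  motion:
    - [[0,0,0,0,0,0,-1],[0,0,0,0,0,0,-1]]

```text
time: 7.95
tool_pos: [0.4889, -0.1736, 0.0683]
tool_rot: [[-1.0, -0.016, 0.004], [-0.016, 1.0, 0.0], [-0.004, 0.0, -1.0]]
contact_force: [-5.5, 1.6, 7.9]
opening: 0.55
```

Run:
```python
from h import *
go([.4997,-.1825,.0625],Rt(0))
snap('scene','s5.png');crop('scene',195,230,255,275,12,'c9.png')
L=np.load('last_scene.npz'); np.set_printoptions(linewidth=200)
P=pts('scene',L['d'])
for v in range(250,262,2): print(v,[tuple(P[v,u].round(3)) for u in range(204,236,5)])
```

```text
t 7.95 pos [ 0.4889 -0.1736  0.0683] F [-5.5  1.6  7.9] op 0.55 q [ 0.76  0.75 -0.79  2.17  0.97  0.63  0.84]
shift in tool now [-0.0106 -0.0091  0.0058]
turn [0.0002 0.0037 0.0159] shift after turn [-0.0108 -0.0089  0.0058]
250 [(np.float64(0.605), np.float64(-0.28), np.float64(0.203)), (np.float64(0.606), np.float64(-0.267), np.float64(0.197)), (np.float64(0.608), np.float64(-0.253), np.float64(0.19)), (np.float64(0.623), np.float64(-0.248), np.float64(0.196)), (np.float64(0.623), np.float64(-0.233), np.float64(0.188)), (np.float64(0.613), np.float64(-0.211), np.float64(0.17)), (np.float64(0.639), np.float64(-0.212), np.float64(0.186))]
252 [(np.float64(0.606), np.float64(-0.282), np.float64(0.198)), (np.float64(0.608), np.float64(-0.268), np.float64(0.192)), (np.float64(0.608), np.float64(-0.253), np.float64(0.184)), (np.float64(0.626), np.float64(-0.25), np.float64(0.193)), (np.float64(0.62), np.float64(-0.231), np.float64(0.179)), (np.float64(0.614), np.float64(-0.212), np.float64(0.164)), (np.float64(0.639), np.float64(-0.213), np.float64(0.18))]
254 [(np.float64(0.61), np.floa
[... 959 characters left out ...]
np.float64(-0.2), np.float64(0.074)), (np.float64(0.534), np.float64(-0.196), np.float64(0.084)), (np.float64(0.564), np.float64(-0.198), np.float64(0.104)), (np.float64(0.583), np.float64(-0.193), np.float64(0.113)), (np.float64(0.583), np.float64(-0.177), np.float64(0.104))]
260 [(np.float64(0.424), np.float64(-0.182), np.float64(-0.001)), (np.float64(0.486), np.float64(-0.201), np.float64(0.049)), (np.float64(0.5), np.float64(-0.192), np.float64(0.053)), (np.float64(0.509), np.float64(-0.181), np.float64(0.052)), (np.float64(0.518), np.float64(-0.17), np.float64(0.051)), (np.float64(0.579), np.float64(-0.192), np.float64(0.103)), (np.float64(0.533), np.float64(-0.145), np.float64(0.047))]
```

The plate end was too far in and fouled the ram nose as I lowered it. I'll back out horizontally and look.

Emit:
jog_arm:
  motion:
    - [[0.005,0,-0.002,0,0,0,-1],[0.01,0,-0.002,0,0,0,-1],[0.015,0,0,0,0,0,-1],[0.015,0,0,0,0,0,-1],[0,0,0,0,0,0,-1]]

```text
time: 8.5
tool_pos: [0.4398, -0.1767, 0.0707]
tool_rot: [[-1.0, -0.012, -0.002], [-0.012, 1.0, -0.001], [0.002, -0.001, -1.0]]
contact_force: [-0.2, -0.0, -6.5]
opening: 0.555
```

Run:
```python
from h import *
go([.4557,-.1825,.0625],Rt(0))
snap('scene','s6.png');crop('scene',160,180,260,275,8,'c10.png')
snap('top','t6.png');crop('top',300,150,400,250,6,'c11.png')
```

```text
t 8.5 pos [ 0.4398 -0.1767  0.0707] F [-0.2 -0.  -6.5] op 0.555 q [ 0.79  0.71 -0.77  2.27  1.01  0.57  0.8 ]
shift in tool now [-0.0158 -0.006   0.0082]
turn [-0.0007 -0.0015  0.0121] shift after turn [-0.0159 -0.0058  0.0082]
```

Run:
```python
from h import *
L=np.load('last_top.npz'); P=pts('top',L['d'])
for x,y in((180,435),(215,435),(250,432),(180,470),(240,455),(180,500),(210,500),(150,450),(150,500),(240,390)): print((x,y),P[150+y//6,300+x//6].round(4))
print(ray('top',300+213/6-.4,150+455/6-.4,.08),ray('top',300+165/6-.4,150+420/6-.4,.08))
```

```text
(180, 435) [ 0.5262 -0.1584  0.1019]
(215, 435) [ 0.5264 -0.1753  0.1003]
(250, 432) [ 0.5269 -0.1961  0.0955]
(180, 470) [ 0.507  -0.1591  0.0924]
(240, 455) [ 0.5167 -0.1924  0.0964]
(180, 500) [ 0.4904 -0.1592  0.0893]
(210, 500) [ 0.4625 -0.138   0.3986]
(150, 450) [ 0.521  -0.1461  0.0569]
(150, 500) [ 0.4944 -0.1469  0.0454]
(240, 390) [ 0.5555 -0.1983  0.0572]
[ 0.51696605 -0.17796883  0.08      ] [ 0.53689555 -0.15113554  0.08      ]
```

The plate has pitched about 18° nose-up in the grip. I'll level it by pressing its plain end on clear bench at about (0.45, 0.0), then regrip.

Emit:
jog_arm:
  motion:
    - [[0,0,-0.03,0,0,0.012,-1],[0,0.01,-0.03,0,0,0,-1],[-0.003,0.045,0,0,0,0,-1],[-0.003,0.045,0,0,0,0,-1],[-0.003,0.045,0,0,0,0,-1],[-0.003,0.04,0,0,0,0,-1],[0,0,0.03,0,0,0,-1],[0,0,0.03,0,0,0,-1],[0,0,0.015,0,0,0,-1],[0,0,0.01,0,0,0,-1]]

```text
time: 9.6
tool_pos: [0.4557, 0.0092, 0.0448]
tool_rot: [[-1.0, -0.001, 0.002], [-0.001, 1.0, 0.0], [-0.002, 0.0, -1.0]]
contact_force: [-0.1, -0.3, -6.2]
opening: 0.551
```

Run:
```python
from h import *
go([.45,.01,.0125],Rt(0))
snap('scene','s7.png');crop('scene',180,140,300,260,6,'c12.png')
```

```text
t 9.6 pos [0.4557 0.0092 0.0448] F [-0.1 -0.3 -6.2] op 0.551 q [ 0.31  0.72 -0.67  2.32  1.14  0.47  0.26]
shift in tool now [0.0057 0.0008 0.0323]
turn [0.0005 0.0017 0.0012] shift after turn [0.0057 0.0008 0.0323]
```

Pin end up, as expected. Lowering onto the bench to level it.

Emit:
jog_arm:
  motion:
    - [[0,0,0.008,0,0,0,-1],[0,0,0.006,0,0,0,-1],[0,0,0.005,0,0,0,-1],[0,0,0.004,0,0,0,-1],[0,0,0.004,0,0,0,-1],[0,0,0.003,0,0,0,-1],[0,0,0.002,0,0,0,-1],[0,0,0,0,0,0,-1]]

```text
time: 10.45
tool_pos: [0.4588, 0.0092, 0.0149]
tool_rot: [[-1.0, -0.0, 0.008], [-0.0, 1.0, 0.001], [-0.008, 0.001, -1.0]]
contact_force: [7.7, 0.3, 4.2]
opening: 0.555
```

Run:
```python
from h import *
go([.4557,.01,.0125],Rt(0))
snap('scene','s7.png');crop('scene',180,140,300,260,6,'c12.png')
```

```text
t 10.45 pos [0.4588 0.0092 0.0149] F [7.7 0.3 4.2] op 0.555 q [ 0.27  0.77 -0.6   2.33  1.3   0.42  0.11]
shift in tool now [0.0031 0.0008 0.0024]
turn [0.0011 0.0079 0.    ] shift after turn [0.0031 0.0008 0.0024]
```

Emit:
jog_arm:
  motion:
    - [[0,0,0,0,0,0,0.3],[0,0,0,0,0,0,0.3],[0,0,-0.001,0,0,0,0.3]]

```text
time: 10.8
tool_pos: [0.4555, 0.0083, 0.0152]
tool_rot: [[-1.0, -0.0, 0.003], [-0.0, 1.0, -0.0], [-0.003, -0.0, -1.0]]
contact_force: [-0.3, -0.3, 0.5]
opening: 0.65
```

Run:
```python
from h import *
go([.4557,.01,.0125],Rt(0))
snap('top','t7.png');crop('top',230,180,340,280,6,'c12.png')
```

```text
t 10.8 pos [0.4555 0.0083 0.0152] F [-0.3 -0.3  0.5] op 0.65 q [ 0.27  0.77 -0.6   2.34  1.29  0.42  0.12]
shift in tool now [-0.0002  0.0017  0.0027]
turn [-0.      0.0027  0.0004] shift after turn [-0.0002  0.0017  0.0027]
```

Run:
```python
from h import *
for x,y in((265,228),(335,231),(266,472)): print(ray('top',230+x/6-.4,180+y/6-.4,.01).round(4))
L=np.load('last_scene.npz')
snap('scene','s8.png');crop('scene',250,220,300,260,14,'c13.png')
```

```text
[0.5525 0.0298 0.01  ]
[ 0.5506 -0.0114  0.01  ]
[0.4095 0.0293 0.01  ]
```

Run:
```python
from h import *
f=lambda x,y,z: ray('scene',250+x/14-.46,220+y/14-.46,z).round(4)
print(f(354,395,.018),f(478,392,.01),f(310,488,.01))
```

```text
[0.5437 0.0034 0.018 ] [0.5541 0.0309 0.01  ] [ 0.5541 -0.0186  0.01  ]
```

Emit:
jog_arm:
  motion:
    - [[0.002,0,0.0045,0,0,0,0.3],[0,0,0,0,0,0,0.2],[0,0,0,0,0,0,-1],[0,0,0,0,0,0,-1],[0,0,0,0,0,0,-1]]

```text
time: 11.4
tool_pos: [0.4534, 0.0087, 0.0111]
tool_rot: [[-1.0, -0.001, 0.003], [-0.001, 1.0, 0.0], [-0.003, 0.0, -1.0]]
contact_force: [-2.4, 1.2, 6.9]
opening: 0.557
```

Run:
```python
from h import *
go([.4557,.01,.0125],Rt(0))
snap('scene');f=lambda x,y,z: ray('scene',250+x/14-.46,220+y/14-.46,z).round(4)
crop('scene',250,220,300,260,14,'c14.png')
```

```text
t 11.4 pos [0.4534 0.0087 0.0111] F [-2.4  1.2  6.9] op 0.557 q [ 0.26  0.78 -0.59  2.34  1.32  0.41  0.09]
shift in tool now [-0.0023  0.0013 -0.0014]
turn [0.0004 0.0027 0.0008] shift after turn [-0.0023  0.0013 -0.0014]
```

Emit:
jog_arm:
  motion:
    - [[0,0,-0.01,0,0,0,-1],[0,0,-0.03,0,0,0,-1],[0,0,-0.04,0,0,0,-1],[0,-0.02,-0.025,0,0,0,-1],[0,-0.045,0,0,0,0,-1],[0,-0.045,0,0,0,0,-1],[0,-0.045,0,0,0,0,-1],[0,-0.036,0,0,0,0,-1],[0,0,0,0,0,0,-1],[0,0,0,0,0,0,-1]]

```text
time: 12.45
tool_pos: [0.4524, -0.1835, 0.1151]
tool_rot: [[-1.0, 0.003, 0.001], [0.003, 1.0, 0.001], [-0.001, 0.001, -1.0]]
contact_force: [0.2, 0.5, -5.7]
opening: 0.556
```

Run:
```python
from h import *
go([.46,-.1825,.066],Rt(0))
```

```text
t 12.45 pos [ 0.4524 -0.1835  0.1151] F [ 0.2  0.5 -5.7] op 0.556 q [ 0.84  0.65 -0.83  2.21  0.84  0.64  0.96]
shift in tool now [-0.0075  0.0009  0.0492]
turn [ 0.0008  0.0014 -0.0026] shift after turn [-0.0076  0.001   0.0491]
```

Emit:
jog_arm:
  motion:
    - [[-0.0075,0.001,0.015,0,0,-0.003,-1],[0,0,0.02,0,0,0,-1],[0,0,0.014,0,0,0,-1],[0,0,0,0,0,0,-1],[0,0,0,0,0,0,-1]]

```text
time: 12.95
tool_pos: [0.4612, -0.1802, 0.0668]
tool_rot: [[-1.0, -0.006, 0.002], [-0.006, 1.0, 0.001], [-0.002, 0.001, -1.0]]
contact_force: [-0.1, 0.9, -5.1]
opening: 0.554
```

Run:
```python
from h import *
go([.4895,-.1825,.0635],Rt(0))
snap('scene');crop('scene',190,210,260,275,11,'c15.png')
snap('top');crop('top',300,180,370,250,9,'c16.png')
```

```text
t 12.95 pos [ 0.4612 -0.1802  0.0668] F [-0.1  0.9 -5.1] op 0.554 q [ 0.76  0.72 -0.73  2.22  0.97  0.56  0.85]
shift in tool now [-0.0283 -0.0024  0.0034]
turn [0.0008 0.0022 0.0055] shift after turn [-0.0283 -0.0023  0.0033]
```

Run:
```python
from h import *
print('pin top cam',ray('top',300+319/9-.45,180+342/9-.45,.073).round(4))
print('edge',ray('top',300+253/9-.45,180+340/9-.45,.066).round(4),ray('top',300+340/9-.45,180+303/9-.45,.066).round(4))
print('pin scene',ray('scene',190+401/11-.45,210+588/11-.45,.073).round(4))
print('punch scene expected px', [ (np.array(proj('scene',(.575+dx,-.1825+dy,.078)))-[190-.45,210-.45])*11 for dx,dy in((0,0),(.01,0),(0,.01))])
```

```text
pin top cam [ 0.5447 -0.179   0.073 ]
edge [ 0.5464 -0.1547  0.066 ] [ 0.5605 -0.1881  0.066 ]
pin scene [ 0.5542 -0.1867  0.073 ]
punch scene expected px [array([460.93269846, 605.53902913]), array([484.40516826, 624.76149775]), array([492.25128594, 588.22167223])]
```

Run:
```python
from h import *
for p in((.5447,-.179,.073),(.5467,-.1805,.073),(.5467,-.1805,.067)): print((np.array(proj('scene',p))-[190-.45,210-.45])*11)
# plate corner right-front (pin end, -y): visible at crop (365,685)
for z in(.064,.054): print(ray('scene',190+367/11-.45,210+ (672 if z>.06 else 688)/11-.45,z))
```

```text
[403.4551197  557.09174028]
[403.33381517 563.36349458]
[405.10403548 580.95410691]
[ 0.56590916 -0.20687139  0.064     ]
[ 0.56123681 -0.20448518  0.054     ]
```

Emit:
jog_arm:
  motion:
    - [[-0.006,-0.001,0,0,0,0.003,-1],[-0.006,-0.001,0.001,0,0,0.002,-1],[-0.006,0,0.001,0,0,0,-1],[-0.006,0,0,0,0,0,-1],[-0.003,0,0,0,0,0,-1],[0,0,0,0,0,0,-1]]

```text
time: 13.65
tool_pos: [0.4888, -0.1835, 0.0647]
tool_rot: [[-1.0, 0.002, 0.003], [0.002, 1.0, 0.0], [-0.003, 0.0, -1.0]]
contact_force: [-1.0, 1.0, -6.3]
opening: 0.554
```

Run:
```python
from h import *
go([.491,-.1825,.0615],Rt(0))
```

```text
t 13.65 pos [ 0.4888 -0.1835  0.0647] F [-1.   1.  -6.3] op 0.554 q [ 0.75  0.74 -0.74  2.17  0.95  0.6   0.87]
shift in tool now [-0.0022  0.001   0.0032]
turn [ 0.0003  0.0034 -0.0017] shift after turn [-0.0022  0.001   0.0032]
```

Emit:
jog_arm:
  motion:
    - [[-0.0022,0.001,0.001,0,0.003,0,-1],[0,0,0.002,0,0,0,-1],[0,0,0.001,0,0,0,-1],[0,0,0,0,0,0,-1]]

```text
time: 14.05
tool_pos: [0.4906, -0.1825, 0.0612]
tool_rot: [[-1.0, 0.001, 0.001], [0.001, 1.0, -0.0], [-0.001, -0.0, -1.0]]
contact_force: [-2.2, 0.5, 1.6]
opening: 0.555
```

Run:
```python
from h import *
go([.491,-.1825,.0615],Rt(0))
snap('scene');crop('scene',190,210,260,275,11,'c15.png')
```

```text
t 14.05 pos [ 0.4906 -0.1825  0.0612] F [-2.2  0.5  1.6] op 0.555 q [ 0.74  0.75 -0.74  2.16  0.95  0.6   0.87]
shift in tool now [-0.0004 -0.     -0.0003]
turn [-0.0004  0.0006 -0.0015] shift after turn [-0.0004 -0.     -0.0003]
```

Run:
```python
from h import *
for p in((.575,-.1825,.078),(.575,-.1825,.068),(.575,-.1825,.06),(.57,-.1825,.06),(.575,-.1775,.06)): print(p,(np.array(proj('scene',p))-[190-.45,210-.45])*11)
```

```text
(0.575, -0.1825, 0.078) [460.93269846 605.53902913]
(0.575, -0.1825, 0.068) [463.69706806 635.08412949]
(0.575, -0.1825, 0.06) [465.89302799 658.55416636]
(0.57, -0.1825, 0.06) [454.30422717 648.95821096]
(0.575, -0.1775, 0.06) [481.46219419 649.84277782]
```

Emit:
jog_arm:
  motion:
    - [[0,0,0,0,0,0,0.25],[0,0,0,0,0,0,0.25],[0,0,0,0,0,0,0.25]]

```text
time: 14.4
tool_pos: [0.4906, -0.1826, 0.0608]
tool_rot: [[-1.0, 0.002, 0.0], [0.002, 1.0, 0.0], [-0.0, 0.0, -1.0]]
contact_force: [-0.5, 0.4, 0.1]
opening: 0.624
```

Run:
```python
from h import *
go([.491,-.1825,.0615],Rt(0))
snap('scene');crop('scene',190,210,260,275,11,'c15.png')
```

```text
t 14.4 pos [ 0.4906 -0.1826  0.0608] F [-0.5  0.4  0.1] op 0.624 q [ 0.74  0.75 -0.74  2.16  0.95  0.6   0.87]
shift in tool now [-0.0004  0.0001 -0.0007]
turn [ 0.      0.0004 -0.0017] shift after turn [-0.0004  0.0001 -0.0007]
```

The pin sits under the punch to within about 2 mm, and the plate is released on the bed. Backing out and going over the lever.

Emit:
jog_arm:
  motion:
    - [[0.01,0,0,0,0,0,0.3],[0.02,0,-0.01,0,0,0,0.3],[0,0,-0.045,0,0,0,0.3],[0,0,-0.048,0,0,0,0.3],[0,0,-0.048,0,0,0,0.0],[0,0,-0.048,0,0,0,-1],[0,0,-0.048,0,0,0,-1],[0,0,-0.048,0,0,0,-1],[0,-0.045,0,0,0,0,-1],[0,-0.045,0,0,0,0,-1]]

```text
time: 15.45
tool_pos: [0.4601, -0.2731, 0.3576]
tool_rot: [[-1.0, 0.0, 0.002], [0.0, 1.0, -0.004], [-0.002, -0.004, -1.0]]
contact_force: [0.1, -1.3, 0.1]
opening: 0.001
```

Run:
```python
from h import *
go([.455,-.3125,.32],Rt(0))
snap('top');crop('top',290,140,410,290,4,'c17.png')
```

```text
t 15.45 pos [ 0.4601 -0.2731  0.3576] F [ 0.1 -1.3  0.1] op 0.001 q [ 1.23  0.43 -1.12  1.84  0.43  1.14  1.53]
shift in tool now [ 0.0052 -0.0392  0.0378]
turn [-0.0043  0.002  -0.    ] shift after turn [ 0.0051 -0.0394  0.0376]
```

Run:
```python
from h import *
for x,y in((153,427),(216,427),(153,400),(216,300)): print(ray('top',290+x/4-.375,140+y/4-.375,.06).round(4))
```

```text
[ 0.4474 -0.1545  0.06  ]
[ 0.4473 -0.2083  0.06  ]
[ 0.4704 -0.1549  0.06  ]
[ 0.5564 -0.2105  0.06  ]
```

Emit:
jog_arm:
  motion:
    - [[0.005,-0.02,0,-0.004,0.002,0,-1],[0,-0.0195,0,0,0,0,-1],[0,0,0.02,0,0,0,-1],[0,0,0.02,0,0,0,-1],[0,0,0.01,0,0,0,-1],[0,0,0.01,0,0,0,-1],[0,0,0.01,0,0,0,-1]]

```text
time: 16.2
tool_pos: [0.4554, -0.3117, 0.2856]
tool_rot: [[-1.0, 0.001, -0.001], [0.001, 1.0, 0.003], [0.001, 0.003, -1.0]]
contact_force: [-0.3, -0.5, 3.0]
opening: -0.003
```

Run:
```python
from h import *
go([.455,-.3125,.15],Rt(0))
snap('scene');crop('scene',110,130,280,290,4,'c18.png')
```

```text
t 16.2 pos [ 0.4554 -0.3117  0.2856] F [-0.3 -0.5  3. ] op -0.003 q [ 1.22  0.52 -1.05  1.9   0.53  1.03  1.51]
shift in tool now [ 0.0002 -0.0012  0.1355]
turn [ 0.0034 -0.0014 -0.0014] shift after turn [ 0.0004 -0.0008  0.1356]
```

Fingertips are on the handle with 3 N. Pulling it down.

Emit:
jog_arm:
  motion:
    - [[0,-0.001,0.015,0,0,0,-1],[0,0,0.015,0,0,0,-1],[0,0,0.015,0,0,0,-1],[0,0,0.015,0,0,0,-1],[0,0,0.015,0,0,0,-1],[0,0,0.015,0,0,0,-1],[0,0,0.015,0,0,0,-1],[0,0,0,0,0,0,-1]]

```text
time: 17.05
tool_pos: [0.4558, -0.3124, 0.1796]
tool_rot: [[-1.0, 0.001, -0.001], [0.001, 1.0, 0.004], [0.001, 0.004, -1.0]]
contact_force: [-2.1, -1.9, 11.3]
opening: -0.001
```

Run:
```python
from h import *
go([.455,-.3125,.15],Rt(0))
snap('scene');crop('scene',110,130,280,290,4,'c18.png')
```

```text
t 17.05 pos [ 0.4558 -0.3124  0.1796] F [-2.1 -1.9 11.3] op -0.001 q [ 1.13  0.64 -0.94  2.01  0.69  0.85  1.36]
shift in tool now [ 0.0008 -0.0002  0.0296]
turn [ 0.004  -0.0006 -0.0013] shift after turn [ 0.0008 -0.0001  0.0296]
```

Driving at 11 N. I'll go on in small steps and watch for the force to rise.

Emit:
jog_arm:
  motion:
    - [[0,0,0.01,0,0,0,-1],[0,0,0.01,0,0,0,-1],[0,0,0.007,0,0,0,-1],[0,0,0,0,0,0,-1]]

```text
time: 17.5
tool_pos: [0.4575, -0.3122, 0.1541]
tool_rot: [[-1.0, 0.001, 0.003], [0.001, 1.0, 0.003], [-0.003, 0.003, -1.0]]
contact_force: [0.4, -1.3, 14.6]
opening: 0.0
```

Emit:
jog_arm:
  motion:
    - [[0,0,0.005,0,0,0,-1],[0,0,0,0,0,0,-1]]

```text
time: 17.7
tool_pos: [0.4582, -0.3123, 0.1497]
tool_rot: [[-1.0, 0.001, 0.005], [0.001, 1.0, 0.003], [-0.005, 0.003, -1.0]]
contact_force: [2.4, -1.6, 16.9]
opening: -0.002
```

Emit:
jog_arm:
  motion:
    - [[0,0,0.005,0,0,0,-1],[0,0,0,0,0,0,-1]]

```text
time: 17.9
tool_pos: [0.4578, -0.3123, 0.1446]
tool_rot: [[-1.0, 0.001, 0.004], [0.001, 1.0, 0.003], [-0.004, 0.003, -1.0]]
contact_force: [1.4, -0.5, 17.8]
opening: -0.001
```

Emit:
jog_arm:
  motion:
    - [[0,0,0.004,0,0,0,-1],[0,0,0,0,0,0,-1]]

```text
time: 18.1
tool_pos: [0.4582, -0.3123, 0.1411]
tool_rot: [[-1.0, 0.001, 0.005], [0.001, 1.0, 0.002], [-0.004, 0.002, -1.0]]
contact_force: [0.6, -1.5, 21.2]
opening: 0.002
```

Emit:
jog_arm:
  motion:
    - [[0,0,0.004,0,0,0,-1],[0,0,0,0,0,0,-1]]

```text
time: 18.3
tool_pos: [0.4594, -0.3123, 0.1378]
tool_rot: [[-1.0, 0.001, 0.007], [0.001, 1.0, 0.002], [-0.007, 0.002, -1.0]]
contact_force: [2.2, -1.9, 26.1]
opening: -0.002
```

Emit:
jog_arm:
  motion:
    - [[0,0,0.004,0,0,0,-1],[0,0,0,0,0,0,-1]]

```text
time: 18.5
tool_pos: [0.4608, -0.3124, 0.1347]
tool_rot: [[-1.0, 0.0, 0.01], [0.0, 1.0, 0.001], [-0.01, 0.001, -1.0]]
contact_force: [2.1, -0.4, 32.8]
opening: 0.0
```

Run:
```python
from h import *
snap('scene');crop('scene',120,180,280,290,5,'c18.png');crop('scene',205,240,255,285,14,'c19.png')
L=np.load('last_scene.npz');P=pts('scene',L['d'])
```

```text
(no output)
```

The nose tip projects to plate-surface height, so the pin looks flush. One small extra push, then let the lever up.

Emit:
jog_arm:
  motion:
    - [[0,0,0.0015,0,0,0,-1],[0,0,0,0,0,0,-1]]

```text
time: 18.75
tool_pos: [0.4613, -0.3124, 0.1337]
tool_rot: [[-1.0, 0.0, 0.011], [0.0, 1.0, 0.001], [-0.011, 0.001, -1.0]]
contact_force: [3.0, 0.1, 34.2]
opening: -0.002
```

Emit:
jog_arm:
  motion:
    - [[-0.002,0,-0.015,0,0,0,-1],[0.003,0,-0.025,0,0,0,-1],[0,0,-0.025,0,0,0,-1],[0,0,-0.025,0,0,0,-1],[0,0,-0.025,0,0,0,-1],[0,0,-0.025,0,0,0,-1],[0,0,-0.04,0,0,0,-1],[0,0,-0.04,0,0,0,0],[0,0,0,0,0,0,0.3],[0,0,0,0,0,0,0.3]]

```text
time: 19.75
tool_pos: [0.4545, -0.3133, 0.35]
tool_rot: [[-1.0, 0.002, -0.001], [0.002, 1.0, 0.003], [0.001, 0.003, -1.0]]
contact_force: [-0.1, 0.1, -0.9]
opening: 0.504
```

Run:
```python
from h import *
go([.46,-.1825,.35],Rt(0))
snap('scene');crop('scene',120,180,280,290,5,'c18.png');crop('scene',205,240,255,285,14,'c19.png')
```

```text
t 19.75 pos [ 0.4545 -0.3133  0.35  ] F [-0.1  0.1 -0.9] op 0.504 q [ 1.27  0.46 -1.1   1.82  0.45  1.14  1.58]
shift in tool now [-0.0052  0.1308  0.0004]
turn [ 0.003  -0.0008 -0.0023] shift after turn [-0.0055  0.1308 -0.    ]
```

The pin now shows as a small flat spot. The force rose from about 17 N to 34 N past home, and the lever is back up. Fetching the plate.

Emit:
jog_arm:
  motion:
    - [[-0.002,0.044,0,0,0,0,0.3],[-0.002,0.044,0,0,0,0,0.3],[-0.001,0.043,0,0,0,0,0.3],[0,0,0.048,0,0,0,0.3],[0,0,0.048,0,0,0,0.3],[0,0,0.048,0,0,0,0.3],[0,0,0.048,0,0,0,0.3],[0,0,0.045,0,0,0,0.3],[0,0,0.03,0,0,0,0.3],[0,0,0,0,0,0,0.3]]

```text
time: 20.8
tool_pos: [0.456, -0.1796, 0.0794]
tool_rot: [[-1.0, -0.0, -0.01], [-0.0, 1.0, 0.008], [0.01, 0.008, -1.0]]
contact_force: [1.2, 0.3, 0.8]
opening: 0.651
```

Run:
```python
from h import *
go([.488,-.1825,.0618],Rt(0))
```

```text
t 20.8 pos [ 0.456  -0.1796  0.0794] F [1.2 0.3 0.8] op 0.651 q [ 0.78  0.7  -0.75  2.22  0.91  0.58  0.9 ]
shift in tool now [-0.0321 -0.0031  0.0173]
turn [ 0.0076 -0.0098  0.0003] shift after turn [-0.032  -0.0029  0.0176]
```

Emit:
jog_arm:
  motion:
    - [[-0.01,-0.003,0,0.007,-0.01,0,0.35],[-0.012,0,0,0,0,0,0.35],[-0.008,0,0,0,0,0,0.35],[0,0,0,0,0,0,0.35]]

```text
time: 21.2
tool_pos: [0.4912, -0.1842, 0.0851]
tool_rot: [[-1.0, 0.002, 0.011], [0.002, 1.0, -0.003], [-0.011, -0.003, -1.0]]
contact_force: [-0.6, -1.1, -0.0]
opening: 0.677
```

Run:
```python
from h import *
go([.488,-.1820,.0615],Rt(0))
```

```text
t 21.2 pos [ 0.4912 -0.1842  0.0851] F [-0.6 -1.1 -0. ] op 0.677 q [ 0.76  0.71 -0.76  2.16  0.89  0.62  0.92]
shift in tool now [0.0035 0.0023 0.0236]
turn [-0.0033  0.0114 -0.0024] shift after turn [0.0032 0.0022 0.0236]
```

Emit:
jog_arm:
  motion:
    - [[0.003,0.002,0.006,-0.003,0.01,0,0.35],[0,0,0.008,0,0,0,0.35],[0,0,0.006,0,0,0,0.35],[0,0,0,0,0,0,0.35]]

```text
time: 21.6
tool_pos: [0.4851, -0.182, 0.0628]
tool_rot: [[-1.0, 0.002, -0.004], [0.002, 1.0, 0.0], [0.004, 0.0, -1.0]]
contact_force: [-0.4, -0.5, 0.1]
opening: 0.675
```

Run:
```python
from h import *
go([.488,-.1820,.0615],Rt(0))
```

```text
t 21.6 pos [ 0.4851 -0.182   0.0628] F [-0.4 -0.5  0.1] op 0.675 q [ 0.74  0.74 -0.73  2.17  0.94  0.59  0.88]
shift in tool now [-0.0029 -0.      0.0013]
turn [ 0.0004 -0.0038 -0.0016] shift after turn [-0.0029 -0.      0.0013]
```

Emit:
jog_arm:
  motion:
    - [[-0.004,0,0.0015,0,-0.004,0,0.3],[0,0,0,0,0,0,-1],[0,0,0,0,0,0,-1],[0,0,0,0,0,0,-1],[0,0,0,0,0,0,-1]]

```text
time: 22.1
tool_pos: [0.4906, -0.1822, 0.0627]
tool_rot: [[-1.0, 0.002, 0.003], [0.002, 1.0, -0.0], [-0.003, -0.0, -1.0]]
contact_force: [1.7, -0.4, 5.9]
opening: 0.549
```

Run:
```python
from h import *
go([.488,-.1820,.0615],Rt(0))
```

```text
t 22.1 pos [ 0.4906 -0.1822  0.0627] F [ 1.7 -0.4  5.9] op 0.549 q [ 0.74  0.74 -0.72  2.16  0.94  0.59  0.87]
shift in tool now [0.0026 0.0002 0.0012]
turn [-0.0003  0.0033 -0.0019] shift after turn [0.0026 0.0002 0.0012]
```

Emit:
jog_arm:
  motion:
    - [[0,0,-0.003,0,0,0,-1],[0,0,-0.003,0,0,0,-1],[0.01,0,0,0,0,0,-1],[0.015,0,0,0,0,0,-1],[0.015,0,0,0,0,0,-1],[0,0,-0.02,0,0,0,-1],[0,0,-0.04,0,0,0,-1],[0,0,-0.04,0,0,0,-1],[0,0,-0.03,0,0,0,-1],[0,0,0,0,0,0,-1]]

```text
time: 23.1
tool_pos: [0.4499, -0.1822, 0.2008]
tool_rot: [[-1.0, 0.002, 0.006], [0.002, 1.0, -0.002], [-0.006, -0.002, -1.0]]
contact_force: [0.7, 0.3, -7.7]
opening: 0.552
```

Run:
```python
from h import *
go([.46,.05,.25],Rt(0))
snap('scene','s9.png');crop('scene',130,100,290,240,5,'c18.png')
```

```text
t 23.1 pos [ 0.4499 -0.1822  0.2008] F [ 0.7  0.3 -7.7] op 0.552 q [ 0.95  0.52 -0.96  2.14  0.63  0.78  1.15]
shift in tool now [-0.0098  0.2321 -0.0497]
turn [-0.0025  0.0055 -0.0024] shift after turn [-0.0101  0.2322 -0.0492]
```

```bash
cat >> h.py <<'E'
O=np.array([.620,.1395,0]); PSI=-4.2
def rackT(y,back,out=0.,xf=.009,zf=.0065,t=36.5,under=.0127):
    a=np.radians(t); px=np.array([np.cos(a),0,np.sin(a)]); pz=np.array([-np.sin(a),0,np.cos(a)])
    p=np.array([xf,y,zf])+back*px+(under+out)*pz
    return O+Rz(np.radians(PSI))@p, Rt(PSI,t)
E
python3 - <<'E'
from h import *
for o in(.1,.03,0):
    p,R=rackT(.075,.041,o); print(o,p.round(4)); 
go(*rackT(.075,.041,.1))
E
```

```text
0.1 [0.6005 0.2161 0.1215]
0.03 [0.642  0.2131 0.0652]
0 [0.6598 0.2118 0.0411]
t 23.15 pos [ 0.4489 -0.1826  0.1989] F [-0.3 -0.5 -6.7] op 0.546 q [ 0.95  0.53 -0.96  2.14  0.63  0.78  1.15]
shift in tool now [-0.1501  0.3993  0.0771]
turn [ 0.0206 -0.6336  0.0685] shift after turn [-0.052   0.4087  0.1348]
```

Emit:
jog_arm:
  motion:
    - [[0,0.044,-0.005,0,0,0,-1],[-0.005,0.044,-0.005,0,0,0,-1],[-0.008,0.044,0,0,0,0,-1],[-0.008,0.044,0,0,0,0,-1],[-0.008,0.044,0,0,0,0,-1],[-0.008,0.044,0,0,0,0,-1],[-0.008,0.044,0,0,0,0,-1],[-0.008,0.044,0,0,0,0,-1],[-0.008,0.046,0,0,0,0,-1],[0,0,0,0,0,0,-1]]

```text
time: 24.15
tool_pos: [0.5102, 0.2235, 0.207]
tool_rot: [[-1.0, -0.006, 0.001], [-0.006, 1.0, 0.005], [-0.001, 0.005, -1.0]]
contact_force: [-0.7, -0.3, -6.1]
opening: 0.547
```

Emit:
jog_arm:
  motion:
    - [[0,0,0,0.004,-0.127,0.014,-1],[0,0,0,0.004,-0.127,0.014,-1],[0,0,0,0.004,-0.127,0.014,-1],[0,0,0,0.004,-0.127,0.014,-1],[0,0,0,0.004,-0.126,0.013,-1],[0,0,0,0,0,0,-1]]

```text
time: 24.75
tool_pos: [0.5097, 0.2111, 0.2035]
tool_rot: [[-0.871, 0.065, 0.487], [0.046, 0.998, -0.051], [-0.49, -0.022, -0.872]]
contact_force: [-0.8, 1.2, -7.3]
opening: 0.552
```

Run:
```python
from h import *
go(*rackT(.075,.041,.1))
```

```text
t 24.75 pos [0.5097 0.2111 0.2035] F [-0.8  1.2 -7.3] op 0.552 q [-0.3   0.42 -0.54  2.32  1.45  0.6  -0.56]
shift in tool now [-0.0387  0.0128  0.1155]
turn [-0.0143 -0.1252  0.0192] shift after turn [-0.0237  0.0117  0.1196]
```

Emit:
jog_arm:
  motion:
    - [[0,0,0,-0.007,-0.063,0.01,-1],[0,0,0,-0.007,-0.062,0.009,-1],[0,0,0,0,0,0,-1],[0,0,0,0,0,0,-1]]

```text
time: 25.15
tool_pos: [0.5126, 0.2107, 0.2048]
tool_rot: [[-0.803, 0.077, 0.592], [0.061, 0.997, -0.046], [-0.593, -0.001, -0.805]]
contact_force: [1.2, 0.7, -6.2]
opening: 0.545
```

Run:
```python
from h import *
go(*rackT(.075,.041,.1))
```

```text
t 25.15 pos [0.5126 0.2107 0.2048] F [ 1.2  0.7 -6.2] op 0.545 q [-0.34  0.44 -0.55  2.4   1.71  0.7  -0.88]
shift in tool now [-0.0207  0.0123  0.1188]
turn [-0.0027 -0.0017 -0.0021] shift after turn [-0.0206  0.0119  0.1189]
```

Emit:
jog_arm:
  motion:
    - [[-0.007,0.004,0.02,-0.001,-0.001,-0.001,-1],[-0.007,0.004,0.03,-0.001,0,0,-1],[-0.007,0.004,0.03,0,0,0,-1],[0,0,0.03,0,0,0,-1],[0,0,0.03,0,0,0,-1],[0,0,0.02,0,0,0,-1],[0,0,0,0,0,0,-1],[0,0,0,0,0,0,-1]]

```text
time: 25.95
tool_pos: [0.6264, 0.2141, 0.0899]
tool_rot: [[-0.8, 0.076, 0.595], [0.062, 0.997, -0.044], [-0.597, 0.002, -0.803]]
contact_force: [-0.4, -0.4, -5.3]
opening: 0.547
```

Run:
```python
from h import *
go(*rackT(.075,.041,.0))
snap('scene','s10.png');crop('scene',260,150,410,290,5,'c20.png')
```

```text
t 25.95 pos [0.6264 0.2141 0.0899] F [-0.4 -0.4 -5.3] op 0.547 q [-0.25  0.74 -0.5   2.25  2.02  0.77 -1.  ]
shift in tool now [0.0022 0.0002 0.0592]
turn [-0.0006  0.0021 -0.0035] shift after turn [0.0021 0.0001 0.0592]
```

Run:
```python
from h import *
go(*rackT(.075,.041,.0,zf=.045,xf=.012))
```

```text
t 26.0 pos [0.6262 0.2147 0.0907] F [-0.6 -0.2 -5.7] op 0.546 q [-0.25  0.74 -0.5   2.25  2.02  0.77 -1.  ]
shift in tool now [-0.0228 -0.0003  0.0309]
turn [ 0.0005  0.0033 -0.0033] shift after turn [-0.0229 -0.0004  0.0308]
```

Emit:
jog_arm:
  motion:
    - [[-0.012,0,0.01,0,0.003,-0.003,-1],[-0.011,0,0.011,0,0,0,-1],[0,0,0.01,0,0,0,-1],[0,0,0,0,0,0,-1],[0,0,0,0,0,0,-1]]

```text
time: 26.5
tool_pos: [0.6624, 0.2123, 0.0789]
tool_rot: [[-0.801, 0.072, 0.594], [0.059, 0.997, -0.042], [-0.595, 0.001, -0.804]]
contact_force: [0.4, 0.5, -5.5]
opening: 0.545
```

Run:
```python
from h import *
go(*rackT(.075,.041,.0,zf=.045,xf=.012))
go(*rackT(.075,.041,.0,zf=.012,xf=.012))
snap('scene','s10.png');crop('scene',260,150,410,290,5,'c20.png')
```

```text
t 26.5 pos [0.6624 0.2123 0.0789] F [ 0.4  0.5 -5.5] op 0.545 q [-0.23  0.77 -0.47  2.19  2.03  0.73 -0.94]
shift in tool now [-0.0008 -0.0007 -0.0003]
turn [0.0013 0.0004 0.    ] shift after turn [-0.0008 -0.0007 -0.0003]
t 26.5 pos [0.6624 0.2123 0.0789] F [ 0.4  0.5 -5.5] op 0.545 q [-0.23  0.77 -0.47  2.19  2.03  0.73 -0.94]
shift in tool now [ 0.0189 -0.0008  0.0262]
turn [0.0013 0.0004 0.    ] shift after turn [ 0.0189 -0.0007  0.0262]
```

Emit:
jog_arm:
  motion:
    - [[0.006,0,0.008,0,0,0,-1],[0.006,0,0.008,0,0,0,-1],[0.004,0,0.006,0,0,0,-1],[0.003,0,0.004,0,0,0,-1],[0,0,0,0,0,0,-1]]

```text
time: 27.05
tool_pos: [0.663, 0.2122, 0.0458]
tool_rot: [[-0.802, 0.073, 0.593], [0.059, 0.997, -0.043], [-0.595, 0.001, -0.804]]
contact_force: [-0.3, -0.6, -5.8]
opening: 0.548
```

Run:
```python
from h import *
go(*rackT(.075,.041,.0,zf=.006,xf=.012))
snap('scene','s10.png');crop('scene',310,190,400,270,8,'c20.png')
```

```text
t 27.05 pos [0.663  0.2122 0.0458] F [-0.3 -0.6 -5.8] op 0.548 q [-0.22  0.83 -0.48  2.19  2.1   0.78 -1.  ]
shift in tool now [ 0.0032 -0.0007  0.0041]
turn [ 0.0009  0.0001 -0.    ] shift after turn [ 0.0032 -0.0007  0.0041]
```

Emit:
jog_arm:
  motion:
    - [[0.002,0,0.003,0,0,0,-1],[0.002,0,0.002,0,0,0,-1],[0,0,0,0,0,0,-1]]

```text
time: 27.4
tool_pos: [0.6634, 0.2125, 0.041]
tool_rot: [[-0.8, 0.073, 0.595], [0.059, 0.997, -0.042], [-0.597, 0.001, -0.802]]
contact_force: [-1.3, -0.4, -3.6]
opening: 0.548
```

Emit:
jog_arm:
  motion:
    - [[0.001,0,0.0015,0,0,0,-1],[0,0,0,0,0,0,-1]]

```text
time: 27.6
tool_pos: [0.6637, 0.2126, 0.0396]
tool_rot: [[-0.8, 0.073, 0.596], [0.059, 0.997, -0.042], [-0.597, 0.001, -0.802]]
contact_force: [-0.2, 1.2, -1.3]
opening: 0.55
```

Emit:
jog_arm:
  motion:
    - [[0,0,0,0,0,0,0.2],[0,0,0,0,0,0,0.3],[0,0,0,0,0,0,0.3],[0,0,0,0,0,0,0.3]]

```text
time: 28.0
tool_pos: [0.6635, 0.2125, 0.0393]
tool_rot: [[-0.8, 0.073, 0.595], [0.059, 0.997, -0.042], [-0.597, 0.001, -0.802]]
contact_force: [0.1, 0.0, 0.3]
opening: 0.649
```

Run:
```python
from h import *
go(*rackT(.075,.041,.0,zf=.006,xf=.012))
snap('scene','s10.png');crop('scene',310,190,400,270,8,'c20.png')
snap('top','t10.png');crop('top',180,150,310,215,6,'c21.png')
```

```text
t 28.0 pos [0.6635 0.2125 0.0393] F [0.1 0.  0.3] op 0.649 q [-0.22  0.85 -0.49  2.19  2.12  0.79 -1.02]
shift in tool now [-0.0002 -0.001  -0.0015]
turn [ 0.0015  0.0023 -0.0005] shift after turn [-0.0002 -0.001  -0.0015]
```

Plate B is leaning on the rail. Withdrawing and untilting.

Emit:
jog_arm:
  motion:
    - [[0,0,-0.015,0,0,0,0.4],[0,0,-0.03,0,0,0,0.45],[0,0,-0.04,0,0,0,0.5],[0,0,-0.045,0,0,0,0.5],[0,0,-0.045,0,0.06,0,0.5],[0,0,0,0,0.12,0,0.5],[0,0,0,0,0.12,0,0.5],[0,0,0,0,0.12,0,0.5],[0,0,0,0,0.12,0,0.5],[0,0,0,0,0.09,0,0.5]]

```text
time: 29.1
tool_pos: [0.5584, 0.2131, 0.1781]
tool_rot: [[-0.984, 0.082, 0.157], [0.077, 0.996, -0.037], [-0.159, -0.024, -0.987]]
contact_force: [1.1, -0.9, -0.7]
opening: 0.753
```

Run:
```python
from h import *
go([.442,.302,.2],Rt(7.3))
snap('top','t11.png');
snap('scene','s11.png')
```

```text
t 29.1 pos [0.5584 0.2131 0.1781] F [ 1.1 -0.9 -0.7] op 0.753 q [-0.08  0.55 -0.64  2.02  0.74  0.68  0.28]
shift in tool now [ 0.118   0.0784 -0.0431]
turn [-0.0409  0.1569 -0.2075] shift after turn [ 0.1041  0.103  -0.0219]
```

```bash
python3 - <<'E'
from h import *
crop('top',180,150,310,215,6,'c21.png');crop('scene',310,190,400,270,8,'c20.png');crop('top',170,200,220,270,8,'c22.png')
E
python3 - <<'E'
from h import *
r=lambda x,y,z:ray('top',180+x/6-.4,150+y/6-.4,z)
a,b,c,d=r(213,272,.012),r(300,285,.012),r(247,53,.094),r(333,70,.094)
for p in(a,b,c,d): print((Rz(np.radians(4.2))@(p-O)).round(4))
print('yaw edge',np.degrees(np.arctan2(-(b-a)[0],-(b-a)[1])), np.degrees(np.arctan2(-(d-c)[0],-(d-c)[1])),'axis',np.degrees(np.arctan2(*( (c+d-a-b)[1::-1]))))
E
```

```text
[0.0061 0.0987 0.012 ]
[0.0021 0.0469 0.012 ]
[0.1202 0.0798 0.094 ]
[0.114  0.0303 0.094 ]
yaw edge 8.639899864195785 11.39913881887284 axis -13.121876763810402
```

Emit:
jog_arm:
  motion:
    - [[0,0,-0.01,-0.02,0.08,-0.1,0.5],[0,0,-0.01,-0.02,0.077,-0.107,0.5],[0,0,0,0,0,0,0.5],[0,0,0,0,0,0,0.5]]

```text
time: 29.6
tool_pos: [0.5566, 0.2124, 0.1958]
tool_rot: [[-0.993, -0.12, 0.006], [-0.12, 0.993, -0.004], [-0.006, -0.004, -1.0]]
contact_force: [-0.3, 0.1, -0.4]
opening: 0.75
```

Run:
```python
from h import *
go([.4374,.3018,.06],Rt(7.3))
```

```text
t 29.6 pos [0.5566 0.2124 0.1958] F [-0.3  0.1 -0.4] op 0.75 q [ 0.07  0.61 -0.8   1.91  0.58  0.86  0.65]
shift in tool now [0.1083 0.1037 0.1347]
turn [-0.0045  0.0056 -0.0067] shift after turn [0.1069 0.1038 0.1358]
```

Emit:
jog_arm:
  motion:
    - [[0.036,0.0345,0,-0.0045,0.0056,-0.0067,0.5],[0.036,0.0345,0,0,0,0,0.5],[0.035,0.0345,0,0,0,0,0.5],[0,0,0.045,0,0,0,0.5],[0,0,0.045,0,0,0,0.5],[0,0,0.045,0,0,0,0.5],[0,0,0,0,0,0,0.5],[0,0,0,0,0,0,0.5]]

```text
time: 30.4
tool_pos: [0.4357, 0.3022, 0.062]
tool_rot: [[-0.991, -0.132, -0.003], [-0.132, 0.991, 0.0], [0.003, 0.001, -1.0]]
contact_force: [0.2, 0.1, 1.4]
opening: 0.75
```

Run:
```python
from h import *
go([.4374,.3018,.0115],Rt(7.3))
snap('scene');crop('scene',270,130,370,230,7,'c23.png')
snap('top');crop('top',170,200,230,270,8,'c22.png')
```

```text
t 30.4 pos [0.4357 0.3022 0.062 ] F [0.2 0.1 1.4] op 0.75 q [-0.3   0.71 -0.61  2.15  0.83  0.53  0.16]
shift in tool now [-0.0018 -0.0006  0.0505]
turn [ 0.0008 -0.0033  0.0054] shift after turn [-0.0016 -0.0006  0.0505]
```

Emit:
jog_arm:
  motion:
    - [[-0.0018,0,0.02,0,-0.003,0.005,0.5],[0,0,0.018,0,0,0,0.5],[0,0,0.008,0,0,0,0.4],[0,0,0.0035,0,0,0,0.35],[0,0,0,0,0,0,0.3],[0,0,0,0,0,0,0.3]]

```text
time: 31.1
tool_pos: [0.4394, 0.3024, 0.013]
tool_rot: [[-0.992, -0.126, 0.001], [-0.126, 0.992, 0.003], [-0.001, 0.002, -1.0]]
contact_force: [-0.3, -0.2, -0.0]
opening: 0.65
```

Run:
```python
from h import *
go([.4374,.3018,.0115],Rt(7.3))
snap('scene');crop('scene',290,160,360,230,10,'c23.png')
```

```text
t 31.1 pos [0.4394 0.3024 0.013 ] F [-0.3 -0.2 -0. ] op 0.65 q [-0.37  0.78 -0.5   2.17  0.95  0.42  0.05]
shift in tool now [ 0.0021 -0.0003  0.0014]
turn [ 0.0025  0.0013 -0.0012] shift after turn [ 0.0021 -0.0003  0.0015]
```

Emit:
jog_arm:
  motion:
    - [[0.002,0,0.0018,0.002,0,0,0.3],[0,0,0,0,0,0,-1],[0,0,0,0,0,0,-1],[0,0,0,0,0,0,-1],[0,0,0,0,0,0,-1]]

```text
time: 31.65
tool_pos: [0.4369, 0.3018, 0.011]
tool_rot: [[-0.992, -0.126, 0.001], [-0.126, 0.992, -0.0], [-0.001, -0.0, -1.0]]
contact_force: [-1.3, -2.2, 9.7]
opening: 0.556
```

Run:
```python
from h import *
go([.4374,.3018,.0115],Rt(7.3))
```

```text
t 31.65 pos [0.4369 0.3018 0.011 ] F [-1.3 -2.2  9.7] op 0.556 q [-0.38  0.78 -0.49  2.17  0.96  0.42  0.04]
shift in tool now [-0.0005 -0.0001 -0.0005]
turn [-0.0004  0.0009 -0.0007] shift after turn [-0.0005 -0.0001 -0.0005]
```

Emit:
jog_arm:
  motion:
    - [[0,0,-0.01,0,0,0,-1],[0,0,-0.03,0,0,0.06,-1],[0,0,-0.04,0,0,0.067,-1],[0,0,-0.04,0,0,0,-1],[0,0,-0.01,0,0,0,-1],[0,0,0,0,0,0,-1],[0,0,0,0,0,0,-1]]

```text
time: 32.35
tool_pos: [0.4367, 0.3009, 0.1391]
tool_rot: [[-1.0, 0.001, -0.001], [0.001, 1.0, -0.001], [0.001, -0.001, -1.0]]
contact_force: [0.6, 0.9, -6.2]
opening: 0.559
```

Run:
```python
from h import *
go([.455,-.1825,.14],Rt(0))
```

```text
t 32.35 pos [0.4367 0.3009 0.1391] F [ 0.6  0.9 -6.2] op 0.559 q [-0.22  0.6  -0.71  2.1   0.64  0.66  0.2 ]
shift in tool now [-1.870e-02 -4.833e-01 -2.000e-04]
turn [-0.0015 -0.0009 -0.0008] shift after turn [-0.0183 -0.4834 -0.0009]
```

Emit:
jog_arm:
  motion:
    - [[-0.009,-0.044,0,0,0,0,-1],[-0.009,-0.044,0,0,0,0,-1],[0,-0.044,0,0,0,0,-1],[0,-0.044,0,0,0,0,-1],[0,-0.044,0,0,0,0,-1],[0,-0.044,0,0,0,0,-1],[0,-0.044,0,0,0,0,-1],[0,-0.044,0,0,0,0,-1],[0,-0.044,0,0,0,0,-1],[0,-0.044,0,0,0,0,-1]]

```text
time: 33.35
tool_pos: [0.4535, -0.1398, 0.1385]
tool_rot: [[-1.0, 0.0, -0.003], [0.0, 1.0, 0.001], [0.003, 0.001, -1.0]]
contact_force: [1.0, -0.0, -6.1]
opening: 0.556
```

Emit:
jog_arm:
  motion:
    - [[0,-0.03,0,0,0,0,-1],[0,-0.013,0,0,0,0,-1],[0,0,0,0,0,0,-1],[0,0,0,0,0,0,-1]]

```text
time: 33.75
tool_pos: [0.4544, -0.1801, 0.1393]
tool_rot: [[-1.0, -0.0, -0.001], [-0.0, 1.0, 0.002], [0.001, 0.002, -1.0]]
contact_force: [-0.3, 1.0, -6.4]
opening: 0.559
```

Run:
```python
from h import *
go([.455,-.1825,.066],Rt(0))
```

```text
t 33.75 pos [ 0.4544 -0.1801  0.1393] F [-0.3  1.  -6.4] op 0.559 q [ 0.79  0.58 -0.75  2.19  0.69  0.63  1.11]
shift in tool now [-0.0007 -0.0026  0.0733]
turn [ 0.0015 -0.0012  0.0003] shift after turn [-0.0006 -0.0024  0.0733]
```

Emit:
jog_arm:
  motion:
    - [[-0.001,-0.0024,0.02,0.0015,0,0,-1],[0,0,0.025,0,0,0,-1],[0,0,0.018,0,0,0,-1],[0,0,0.01,0,0,0,-1],[0,0,0,0,0,0,-1],[0,0,0,0,0,0,-1]]

```text
time: 34.35
tool_pos: [0.4563, -0.1827, 0.0676]
tool_rot: [[-1.0, -0.001, 0.0], [-0.001, 1.0, -0.001], [-0.0, -0.001, -1.0]]
contact_force: [0.1, -0.4, -4.9]
opening: 0.555
```

Run:
```python
from h import *
go([.4945,-.1825,.065],Rt(0))
snap('top');crop('top',300,180,370,250,9,'c16.png')
snap('scene');crop('scene',190,210,260,275,11,'c15.png')
```

```text
t 34.35 pos [ 0.4563 -0.1827  0.0676] F [ 0.1 -0.4 -4.9] op 0.555 q [ 0.68  0.68 -0.6   2.24  0.88  0.48  0.94]
shift in tool now [-0.0382  0.0001  0.0026]
turn [-0.0013  0.0004  0.0013] shift after turn [-0.0382  0.0002  0.0026]
```

Emit:
jog_arm:
  motion:
    - [[-0.008,0,0,0,0,0,-1],[-0.008,0,0,0,0,0,-1],[-0.007,0,0.001,0,0,0,-1],[-0.006,0,0.001,0,0,0,-1],[-0.005,0,0,0,0,0,-1],[0,0,0,0,0,0,-1],[0,0,0,0,0,0,-1]]

```text
time: 35.15
tool_pos: [0.4896, -0.1836, 0.0652]
tool_rot: [[-1.0, 0.0, -0.0], [0.0, 1.0, -0.002], [0.0, -0.002, -1.0]]
contact_force: [-0.9, 0.0, -5.3]
opening: 0.549
```

Run:
```python
from h import *
go([.495,-.183,.0613],Rt(0))
```

```text
t 35.15 pos [ 0.4896 -0.1836  0.0652] F [-0.9  0.  -5.3] op 0.549 q [ 0.67  0.7  -0.62  2.17  0.85  0.53  0.97]
shift in tool now [-0.0054  0.0006  0.0039]
turn [-0.0015 -0.0003 -0.0003] shift after turn [-0.0054  0.0006  0.0039]
```

Emit:
jog_arm:
  motion:
    - [[-0.003,0.0005,0.001,-0.0015,0,0,-1],[-0.0024,0,0.002,0,0,0,-1],[0,0,0.0015,0,0,0,-1],[0,0,0,0,0,0,-1]]

```text
time: 35.55
tool_pos: [0.4958, -0.1831, 0.0611]
tool_rot: [[-1.0, 0.0, 0.001], [0.0, 1.0, -0.0], [-0.001, -0.0, -1.0]]
contact_force: [0.1, -0.3, 0.1]
opening: 0.556
```

Run:
```python
from h import *
go([.495,-.183,.0613],Rt(0))
snap('scene');crop('scene',190,210,260,275,11,'c15.png')
```

```text
t 35.55 pos [ 0.4958 -0.1831  0.0611] F [ 0.1 -0.3  0.1] op 0.556 q [ 0.66  0.71 -0.61  2.16  0.85  0.53  0.97]
shift in tool now [ 0.0008  0.0001 -0.0002]
turn [-0.0005  0.0012 -0.0003] shift after turn [ 0.0008  0.0001 -0.0002]
```

The pin is at crop (463,655), directly under the punch as before. Releasing, then pressing.

Emit:
jog_arm:
  motion:
    - [[0,0,0,0,0,0,0.3],[0,0,0,0,0,0,0.3],[0,0,0,0,0,0,0.35],[0.008,0,0,0,0,0,0.35],[0.015,0,-0.005,0,0,0,0.35],[0.015,0,-0.01,0,0,0,0.35],[0,0,-0.04,0,0,0,0.35],[0,0,-0.048,0,0,0,0.3],[0,0,-0.048,0,0,0,0.3],[0,0,-0.048,0,0,0,-1]]

```text
time: 36.6
tool_pos: [0.4551, -0.1827, 0.2619]
tool_rot: [[-1.0, 0.0, -0.001], [0.0, 1.0, -0.001], [0.001, -0.001, -1.0]]
contact_force: [0.6, -0.9, -1.0]
opening: 0.497
```

Emit:
jog_arm:
  motion:
    - [[0,0,-0.048,0,0,0,-1],[0,0,-0.048,0,0,0,-1],[0,-0.043,0,0,0,0,-1],[0,-0.043,0,0,0,0,-1],[0,-0.043,0,0,0,0,-1],[0,0,0,0,0,0,-1],[0,0,0,0,0,0,-1]]

```text
time: 37.3
tool_pos: [0.4555, -0.3123, 0.3556]
tool_rot: [[-1.0, 0.002, -0.001], [0.002, 1.0, 0.0], [0.001, 0.0, -1.0]]
contact_force: [-0.6, 1.0, -0.4]
opening: -0.0
```

Run:
```python
from h import *
go([.454,-.3125,.305],Rt(0))
snap('top');crop('top',290,140,410,290,4,'c17.png')
```

```text
t 37.3 pos [ 0.4555 -0.3123  0.3556] F [-0.6  1.  -0.4] op -0.0 q [ 1.19  0.41 -0.96  1.81  0.37  1.12  1.67]
shift in tool now [ 0.0014 -0.0002  0.0506]
turn [ 0.0001 -0.0011 -0.0024] shift after turn [ 0.0015 -0.0002  0.0506]
```

Emit:
jog_arm:
  motion:
    - [[0.001,0,0.025,0,0,0,-1],[0,0,0.025,0,0,0,-1],[0,0,0.012,0,0,0,-1],[0,0,0.015,0,0,0,-1],[0,0,0.016,0,0,0,-1],[0,0,0.017,0,0,0,-1],[0,0,0.017,0,0,0,-1],[0,0,0.017,0,0,0,-1],[0,0,0.017,0,0,0,-1],[0,0,0.015,0,0,0,-1]]

```text
time: 38.35
tool_pos: [0.4571, -0.312, 0.18]
tool_rot: [[-1.0, 0.0, 0.002], [0.0, 1.0, -0.001], [-0.002, -0.001, -1.0]]
contact_force: [0.5, -0.8, 17.4]
opening: -0.004
```

Emit:
jog_arm:
  motion:
    - [[0,0,0.01,0,0,0,-1],[0,0,0.01,0,0,0,-1],[0,0,0.008,0,0,0,-1],[0,0,0,0,0,0,-1]]

```text
time: 38.75
tool_pos: [0.4592, -0.3121, 0.1528]
tool_rot: [[-1.0, -0.001, 0.006], [-0.001, 1.0, -0.002], [-0.006, -0.002, -1.0]]
contact_force: [2.2, -0.7, 16.7]
opening: -0.0
```

Emit:
jog_arm:
  motion:
    - [[0,0,0.004,0,0,0,-1],[0,0,0,0,0,0,-1]]

```text
time: 38.95
tool_pos: [0.4596, -0.3121, 0.1494]
tool_rot: [[-1.0, -0.001, 0.007], [-0.001, 1.0, -0.002], [-0.007, -0.002, -1.0]]
contact_force: [1.3, -0.0, 17.1]
opening: 0.001
```

Emit:
jog_arm:
  motion:
    - [[0,0,0.004,0,0,0,-1],[0,0,0.004,0,0,0,-1],[0,0,0,0,0,0,-1]]

```text
time: 39.25
tool_pos: [0.4601, -0.3123, 0.142]
tool_rot: [[-1.0, -0.001, 0.008], [-0.001, 1.0, -0.003], [-0.008, -0.003, -1.0]]
contact_force: [1.4, -0.5, 22.5]
opening: -0.003
```

Emit:
jog_arm:
  motion:
    - [[0,0,0.004,0,0,0,-1],[0,0,0,0,0,0,-1]]

```text
time: 39.45
tool_pos: [0.4615, -0.3123, 0.1388]
tool_rot: [[-1.0, -0.001, 0.01], [-0.001, 1.0, -0.003], [-0.01, -0.003, -1.0]]
contact_force: [2.9, -0.2, 26.9]
opening: -0.0
```

Emit:
jog_arm:
  motion:
    - [[0,0,0.004,0,0,0,-1],[0,0,0,0,0,0,-1]]

```text
time: 39.65
tool_pos: [0.4628, -0.3123, 0.1357]
tool_rot: [[-1.0, -0.001, 0.013], [-0.001, 1.0, -0.004], [-0.013, -0.004, -1.0]]
contact_force: [4.2, 0.0, 33.5]
opening: -0.002
```

The force profile matches the first pin (17 → 33 N). Letting the lever up.

Emit:
jog_arm:
  motion:
    - [[0,0,-0.015,0,0,0,-1],[0.003,0,-0.025,0,0,0,-1],[0,0,-0.025,0,0,0,-1],[0,0,-0.025,0,0,0,-1],[0,0,-0.025,0,0,0,-1],[0,0,-0.025,0,0,0,-1],[0,0,-0.04,0,0,0,-1],[0,0,-0.04,0,0,0,0.35],[0,0,0,0,0,0,0.35],[-0.002,0.043,0,0,0,0,0.35]]

```text
time: 40.65
tool_pos: [0.455, -0.2737, 0.3514]
tool_rot: [[-1.0, 0.009, 0.002], [0.009, 1.0, -0.002], [-0.002, -0.002, -1.0]]
contact_force: [0.7, 1.6, 0.0]
opening: 0.508
```

Emit:
jog_arm:
  motion:
    - [[-0.002,0.043,0,0,0,0,0.35],[-0.001,0.044,0,0,0,0,0.35],[0,0,0.048,0,0,0,0.35],[0,0,0.048,0,0,0,0.35],[0,0,0.048,0,0,0,0.35],[0,0,0.048,0,0,0,0.35],[0,0,0.04,0,0,0,0.35],[0,0,0.02,0,0,0,0.35],[0,0,0,0,0,0,0.35]]

```text
time: 41.55
tool_pos: [0.4567, -0.1809, 0.0969]
tool_rot: [[-1.0, -0.001, -0.005], [-0.001, 1.0, 0.003], [0.005, 0.003, -1.0]]
contact_force: [0.5, -0.1, -0.2]
opening: 0.676
```

Run:
```python
from h import *
go([.489,-.182,.0615],Rt(0))
snap('scene');crop('scene',120,180,280,290,5,'c18.png');crop('scene',205,240,255,285,14,'c19.png')
```

```text
t 41.55 pos [ 0.4567 -0.1809  0.0969] F [ 0.5 -0.1 -0.2] op 0.676 q [ 0.73  0.64 -0.68  2.22  0.79  0.55  1.02]
shift in tool now [-0.0325 -0.0013  0.0353]
turn [ 0.0025 -0.0045  0.0013] shift after turn [-0.0323 -0.0011  0.0354]
```

Emit:
jog_arm:
  motion:
    - [[-0.011,-0.001,0.005,0.0025,-0.0045,0,0.35],[-0.011,0,0.005,0,0,0,0.35],[-0.01,0,0.006,0,0,0,0.35],[0,0,0,0,0,0,0.35],[0,0,0,0,0,0,0.35]]

```text
time: 42.1
tool_pos: [0.4905, -0.1831, 0.0839]
tool_rot: [[-1.0, 0.0, 0.005], [0.0, 1.0, -0.003], [-0.005, -0.003, -1.0]]
contact_force: [-0.2, -0.3, -0.2]
opening: 0.674
```

Run:
```python
from h import *
go([.490,-.1825,.0618],Rt(0))
```

```text
t 42.1 pos [ 0.4905 -0.1831  0.0839] F [-0.2 -0.3 -0.2] op 0.674 q [ 0.7   0.68 -0.66  2.16  0.81  0.56  1.  ]
shift in tool now [0.0006 0.0007 0.0221]
turn [-0.0025  0.0048 -0.0004] shift after turn [0.0005 0.0006 0.0221]
```

Emit:
jog_arm:
  motion:
    - [[0.0005,0.0006,0.008,-0.0025,0.005,0,0.35],[0,0,0.008,0,0,0,0.35],[0,0,0.005,0,0,0,0.35],[0,0,0,0,0,0,0.3],[0,0,0,0,0,0,0.3]]

```text
time: 42.6
tool_pos: [0.4897, -0.1825, 0.0627]
tool_rot: [[-1.0, 0.0, -0.001], [0.0, 1.0, -0.0], [0.001, -0.0, -1.0]]
contact_force: [0.0, 1.3, -0.3]
opening: 0.65
```

Emit:
jog_arm:
  motion:
    - [[0,0,0,0,0,0,-1],[0,0,0,0,0,0,-1],[0,0,0,0,0,0,-1],[0,0,0,0,0,0,-1]]

```text
time: 43.0
tool_pos: [0.4899, -0.1827, 0.0636]
tool_rot: [[-1.0, 0.001, 0.0], [0.001, 1.0, -0.001], [-0.0, -0.001, -1.0]]
contact_force: [-2.8, -0.0, 6.4]
opening: 0.546
```

Emit:
jog_arm:
  motion:
    - [[0,0,-0.003,0,0,0,-1],[0,0,-0.003,0,0,0,-1],[0.01,0,0,0,0,0,-1],[0.015,0,0,0,0,0,-1],[0.015,0,0,0,0,0,-1],[0,0,-0.02,0,0,0,-1],[0,0,-0.04,0,0,0,-1],[0,0,-0.04,0,0,0,-1],[0,0,-0.035,0,0,0,-1],[0,0,0,0,0,0,-1]]

```text
time: 44.0
tool_pos: [0.451, -0.1828, 0.2076]
tool_rot: [[-1.0, 0.001, 0.005], [0.001, 1.0, -0.003], [-0.005, -0.003, -1.0]]
contact_force: [-0.2, 0.2, -1.0]
opening: 0.206
```

The opening reads 0.206, so the grip slackened and the plate slipped out. Looking.

Run:
```python
from h import *
go([.451,-.1825,.2],Rt(0))
snap('scene','s12.png');snap('top','t12.png')
```

```text
t 44.0 pos [ 0.451  -0.1828  0.2076] F [-0.2  0.2 -1. ] op 0.206 q [ 0.9   0.48 -0.87  2.13  0.55  0.75  1.24]
shift in tool now [0.     0.0003 0.0076]
turn [-0.003   0.0051 -0.001 ] shift after turn [-0.      0.0003  0.0076]
```

Emit:
jog_arm:
  motion:
    - [[-0.003,0.044,-0.02,0,0.005,0,0.4],[-0.003,0.044,-0.02,0,0,0,0.4],[-0.003,0.044,0,0,0,0,0.4],[-0.003,0.044,0,0,0,0,0.4],[-0.003,0.044,0,0,0,0,0.4],[0,0,0,0,0,0,0.4]]

```text
time: 44.7
tool_pos: [0.4647, 0.0435, 0.2435]
tool_rot: [[-1.0, -0.008, -0.005], [-0.008, 1.0, 0.002], [0.005, 0.002, -1.0]]
contact_force: [-0.1, 0.1, 0.8]
opening: 0.7
```

```bash
python3 - <<'E'
from h import *
snap('scene','s13.png');snap('top','t13.png')
crop('top',290,150,410,290,5,'c17.png');crop('scene',150,190,290,310,5,'c18.png')
E
python3 - <<'E'
from h import *
L=np.load('last_top.npz'); im,d=L['im'],L['d']
m=plates(im,(335,230,388,272),thr=140); print(m)
print('pin',ray('top',290+295/5-.4,150+552/5-.4,.01).round(4))
P=pts('top',d)
for x,y in((275,540),(300,575),(360,500),(420,445),(450,480)): print(P[150+y//5,290+x//5].round(4))
print('handle',ray('top',290+500/5,150+490/5,.29).round(4))
go([.45,-.2,.2])
E
```

```text
[(array([ 0.43096021, -0.27834979]), (51.3553466796875, 141.61279296875), 31.946414947509766)]
pin [ 0.4028 -0.2318  0.01  ]
[ 0.4096 -0.2188  0.0136]
[ 0.3852 -0.2352  0.0168]
[ 0.4377 -0.2798  0.0088]
[ 0.4759 -0.3223  0.0131]
[ 0.4516 -0.3437  0.0086]
handle [ 0.4276 -0.3131  0.29  ]
t 44.8 pos [0.4642 0.0381 0.2427] F [ 0.1 -0.8 -0.1] op 0.7 q [ 0.49  0.42 -0.93  2.13  0.46  0.82  0.85]
shift in tool now [ 0.0146 -0.238   0.043 ]
```

Emit:
jog_arm:
  motion:
    - [[0.004,-0.04,0,0,0,0,0.45],[0.006,-0.04,0,0,0,0,0.45],[0.008,-0.04,0,0,0,0,0.45],[0.009,-0.04,0,0,0,0,0.45],[0.009,-0.04,0,0,0,0,0.45],[0.009,-0.04,0,0,0,0,0.45],[0.009,-0.042,0,0,0,0,0.45],[0,0,0,0,0,0.14,0.45],[0,0,0,0,0,0.14,0.45],[0,0,0,0,0,0.14,0.45]]

```text
time: 45.8
tool_pos: [0.4087, -0.2468, 0.243]
tool_rot: [[-0.909, 0.418, -0.007], [0.418, 0.909, 0.0], [0.007, -0.003, -1.0]]
contact_force: [0.3, 0.2, -0.4]
opening: 0.726
```

Emit:
jog_arm:
  motion:
    - [[0,0,0.01,0,0,0.14,0.45],[0,0,0.01,0,0,0.14,0.45],[0,0,0.02,0,0,0.14,0.45],[0,0,0.02,0,0,0.14,0.45],[0,0,0,0,0,0.034,0.45],[0,0,0,0,0,0,0.45]]

```text
time: 46.4
tool_pos: [0.4096, -0.2452, 0.1838]
tool_rot: [[-0.529, 0.849, -0.007], [0.849, 0.529, 0.0], [0.004, -0.006, -1.0]]
contact_force: [-0.8, 0.3, -0.5]
opening: 0.723
```

Run:
```python
from h import *
go([.4098,-.244,.1],Rt(121.9,0,False))
snap('scene','s14.png');snap('top','t14.png')
crop('top',290,150,450,290,5,'c17.png');crop('scene',90,90,250,260,4,'c18.png')
```

```text
t 46.4 pos [ 0.4096 -0.2452  0.1838] F [-0.8  0.3 -0.5] op 0.723 q [ 0.84  0.44 -0.58  2.18  0.41  0.63  0.53]
shift in tool now [0.0006 0.0013 0.0838]
turn [-0.0059 -0.0041  0.0005] shift after turn [0.0009 0.0008 0.0838]
```

Run:
```python
from h import *
L=np.load('last_scene.npz'); P=pts('scene',L['d'])
for x,y in((215,120),(205,60),(240,170),(260,190),(310,185),(320,100),(250,300),(320,320),(360,290),(270,340),(245,390),(255,440),(300,500)): print((x,y),P[90+y//4,90+x//4].round(3))
L=np.load('last_top.npz'); P=pts('top',L['d'])
for x,y in((370,480),(400,430),(450,450),(530,440),(570,450),(590,530),(500,560),(480,390),(485,400)): print('top',(x,y),P[150+y//5,290+x//5].round(3))
```

```text
(215, 120) [ 0.428 -0.299  0.508]
(205, 60) [ 0.416 -0.292  0.541]
(240, 170) [ 0.439 -0.292  0.478]
(260, 190) [ 0.437 -0.28   0.46 ]
(310, 185) [ 0.451 -0.254  0.459]
(320, 100) [ 0.451 -0.238  0.51 ]
(250, 300) [ 0.402 -0.285  0.368]
(320, 320) [ 0.439 -0.255  0.357]
(360, 290) [ 0.447 -0.227  0.373]
(270, 340) [ 0.412 -0.281  0.34 ]
(245, 390) [ 0.363 -0.282  0.28 ]
(255, 440) [ 0.445 -0.32   0.295]
(300, 500) [ 0.493 -0.316  0.271]
top (370, 480) [ 0.418 -0.192  0.534]
top (400, 430) [ 0.442 -0.206  0.544]
top (450, 450) [ 0.432 -0.23   0.542]
top (530, 440) [ 0.437 -0.27   0.541]
top (570, 450) [ 0.431 -0.286  0.556]
top (590, 530) [ 0.391 -0.286  0.584]
top (500, 560) [ 0.376 -0.233  0.627]
top (480, 390) [ 0.489 -0.307  0.271]
top (485, 400) [ 0.482 -0.309  0.275]
```

Run:
```python
from h import *
go([.4035,-.2338,.05],Rt(121.9,0,False))
```

```text
t 46.5 pos [ 0.4105 -0.2451  0.1846] F [-0.1  0.7  0.4] op 0.724 q [ 0.85  0.44 -0.58  2.18  0.41  0.63  0.53]
shift in tool now [0.013  0.0006 0.1347]
turn [-0.0045 -0.0023  0.0018] shift after turn [0.0133 0.     0.1346]
```

Emit:
jog_arm:
  motion:
    - [[0.0125,0,0.03,-0.006,-0.004,0,0.45],[0,0,0.04,0,0,0,0.45],[0,0,0.04,0,0,0,0.45],[0,0,0.02,0,0,0,0.45],[0,0,0,0,0,0,0.45],[0,0,0,0,0,0,0.45]]

```text
time: 47.1
tool_pos: [0.4044, -0.2341, 0.0548]
tool_rot: [[-0.529, 0.848, 0.002], [0.848, 0.529, -0.001], [-0.002, 0.001, -1.0]]
contact_force: [-0.4, -0.6, 0.5]
opening: 0.722
```

Run:
```python
from h import *
go([.4035,-.2338,.0125],Rt(121.9,0,False))
snap('scene','s14.png');crop('scene',90,100,250,270,4,'c18.png')
snap('top','t14.png');crop('top',290,190,410,290,5,'c17.png')
```

```text
t 47.1 pos [ 0.4044 -0.2341  0.0548] F [-0.4 -0.6  0.5] op 0.722 q [ 0.61  0.64 -0.3   2.31  0.7   0.27  0.25]
shift in tool now [ 0.0008 -0.0007  0.0423]
turn [0.0015 0.0016 0.0009] shift after turn [ 0.0008 -0.0006  0.0423]
```

Run:
```python
from h import *
L=np.load('last_top.npz'); P=pts('top',L['d'])
for x,y in((430,240),(470,250),(490,275),(510,300),(530,320),(300,290),(450,300)): print('top',(x,y),P[190+y//5,290+x//5].round(3))
L=np.load('last_scene.npz'); P=pts('scene',L['d'])
for x,y in((270,250),(230,200),(235,280),(265,305),(290,318),(275,330),(290,400),(255,400)): print((x,y),P[100+y//4,90+x//4].round(3))
```

```text
top (430, 240) [ 0.448 -0.247  0.412]
top (470, 250) [ 0.44  -0.264  0.436]
top (490, 275) [ 0.426 -0.27   0.453]
top (510, 300) [ 0.438 -0.388 -0.002]
top (530, 320) [ 0.397 -0.265  0.554]
top (300, 290) [ 0.422 -0.179  0.396]
top (450, 300) [ 0.409 -0.234  0.522]
(270, 250) [ 0.429 -0.282  0.386]
(230, 200) [ 0.389 -0.285  0.406]
(235, 280) [-0.183 -0.038  0.   ]
(265, 305) [ 0.41  -0.283  0.337]
(290, 318) [ 0.424 -0.275  0.331]
(275, 330) [-0.058 -0.064  0.012]
(290, 400) [ 0.403 -0.275  0.254]
(255, 400) [ 0.445 -0.32   0.295]
```

Emit:
jog_arm:
  motion:
    - [[0.0008,0,0.015,0,0,0,0.45],[0,0,0.015,0,0,0,0.4],[0,0,0.008,0,0,0,0.35],[0,0,0.004,0,0,0,0.3],[0,0,0,0,0,0,0.3]]

```text
time: 47.7
tool_pos: [0.4039, -0.2334, 0.0124]
tool_rot: [[-0.528, 0.849, 0.002], [0.849, 0.528, -0.001], [-0.002, 0.002, -1.0]]
contact_force: [-0.4, -0.8, 0.2]
opening: 0.647
```

Run:
```python
from h import *
go([.4035,-.2338,.0115],Rt(121.9,0,False))
snap('scene','s14.png');crop('scene',130,200,250,290,6,'c18.png')
```

```text
t 47.7 pos [ 0.4039 -0.2334  0.0124] F [-0.4 -0.8  0.2] op 0.647 q [ 0.51  0.72 -0.15  2.33  0.8   0.14  0.15]
shift in tool now [-0.0001 -0.0005  0.0009]
turn [ 0.0015  0.0016 -0.0002] shift after turn [-0.0001 -0.0005  0.0009]
```

Emit:
jog_arm:
  motion:
    - [[0,0,0,0,0,0,-1],[0,0,0,0,0,0,-1],[0,0,0,0,0,0,-1],[0,0,-0.004,0,0,0,-1],[0,0,-0.015,0,0,0,-1],[0,0,-0.02,0,0,0,-1],[0,0,-0.02,0,0,0,-1],[0,0,0,0,0,0,-1]]

```text
time: 48.55
tool_pos: [0.4037, -0.2337, 0.0731]
tool_rot: [[-0.527, 0.85, 0.004], [0.85, 0.527, -0.001], [-0.003, 0.003, -1.0]]
contact_force: [-1.0, 1.3, -2.9]
opening: 0.496
```

Run:
```python
from h import *
go([.42,-.05,.2],Rt(121.9,0,False))
snap('scene','s14.png');crop('scene',130,180,250,290,6,'c18.png')
```

```text
t 48.55 pos [ 0.4037 -0.2337  0.0731] F [-1.   1.3 -2.9] op 0.496 q [ 0.67  0.61 -0.37  2.3   0.69  0.33  0.25]
shift in tool now [ 0.1471  0.1111 -0.1271]
turn [ 0.0029  0.0032 -0.0015] shift after turn [ 0.1474  0.1109 -0.1269]
```

The end grip lets the plate droop, and the opening looks odd (0.496). Setting it back down and looking again.

Emit:
jog_arm:
  motion:
    - [[0,0,0.02,0,0,0,-1],[0,0,0.02,0,0,0,-1],[0,0,0.012,0,0,0,-1],[0,0,0.006,0,0,0,-1],[0,0,0,0,0,0,-1]]

```text
time: 49.1
tool_pos: [0.4029, -0.2325, 0.014]
tool_rot: [[-0.529, 0.848, 0.001], [0.848, 0.529, -0.001], [-0.002, 0.0, -1.0]]
contact_force: [-4.9, 3.7, 31.0]
opening: 0.492
```

Run:
```python
from h import *
go([.4035,-.2338,.0115],Rt(121.9,0,False))
snap('scene','s14.png');crop('scene',130,200,250,290,6,'c18.png')
snap('top','t14.png');crop('top',290,190,410,290,6,'c17.png')
```

```text
t 49.1 pos [ 0.4029 -0.2325  0.014 ] F [-4.9  3.7 31. ] op 0.492 q [ 0.52  0.71 -0.17  2.34  0.84  0.15  0.11]
shift in tool now [-0.0014 -0.0002  0.0025]
turn [0.0004 0.0019 0.0011] shift after turn [-0.0014 -0.0002  0.0025]
```

The fingertips are pressing on top of the plate, so the grip was too high. Raising, opening, and regripping lower.

Emit:
jog_arm:
  motion:
    - [[0,0,-0.012,0,0,0,-0.1],[0,0,-0.006,0,0,0,0.4],[0,0,0,0,0,0,0.4],[0,0,0.008,0,0,0,0.4],[0,0,0.007,0,0,0,0.35],[0,0,0,0,0,0,0.35]]

```text
time: 49.8
tool_pos: [0.4035, -0.233, 0.0151]
tool_rot: [[-0.528, 0.849, 0.001], [0.849, 0.528, 0.0], [-0.0, 0.001, -1.0]]
contact_force: [0.7, 0.4, 0.0]
opening: 0.671
```

Run:
```python
from h import *
go([.4035,-.2338,.009],Rt(121.9,0,False))
snap('scene','s14.png');crop('scene',130,200,250,290,6,'c18.png')
snap('top','t14.png');crop('top',290,190,410,290,6,'c17.png')
```

```text
t 49.8 pos [ 0.4035 -0.233   0.0151] F [0.7 0.4 0. ] op 0.671 q [ 0.53  0.71 -0.19  2.33  0.85  0.16  0.1 ]
shift in tool now [-0.0006 -0.0004  0.0061]
turn [0.0006 0.0003 0.0001] shift after turn [-0.0006 -0.0004  0.0061]
```

Emit:
jog_arm:
  motion:
    - [[-0.001,0,0.004,0,0,0,0.35],[0,0,0.003,0,0,0,0.3],[0,0,0,0,0,0,0.25],[0,0,0,0,0,0,-1],[0,0,0,0,0,0,-1],[0,0,0,0,0,0,-1],[0,0,0,0,0,0,-1]]

```text
time: 50.6
tool_pos: [0.4042, -0.2341, 0.0095]
tool_rot: [[-0.528, 0.849, 0.002], [0.849, 0.528, -0.001], [-0.002, 0.001, -1.0]]
contact_force: [-0.9, 0.8, 5.5]
opening: 0.562
```

Emit:
jog_arm:
  motion:
    - [[0,0,-0.005,0,0,0,-1],[0,0,-0.01,0,0,0,-1],[0,0,-0.015,0,0,0,-1],[0,0,-0.015,0,0,0,-1],[0,0,-0.015,0,0,0,-1],[0,0,0,0,0,0,-1],[0,0,0,0,0,0,-1]]

```text
time: 51.3
tool_pos: [0.4038, -0.2344, 0.069]
tool_rot: [[-0.527, 0.85, 0.002], [0.85, 0.527, -0.0], [-0.001, 0.002, -1.0]]
contact_force: [0.2, -0.6, -7.0]
opening: 0.562
```

Run:
```python
from h import *
go([.42,-.05,.2],Rt(121.9,0,False))
snap('scene','s14.png');crop('scene',130,180,250,290,6,'c18.png')
```

```text
t 51.3 pos [ 0.4038 -0.2344  0.069 ] F [ 0.2 -0.6 -7. ] op 0.562 q [ 0.69  0.62 -0.4   2.3   0.74  0.34  0.2 ]
shift in tool now [ 0.1479  0.1112 -0.131 ]
turn [ 0.0016  0.0013 -0.0013] shift after turn [ 0.148   0.1112 -0.131 ]
```

Firm and level this time. Carrying it to clear bench to set down and regrip the right way round.

Emit:
jog_arm:
  motion:
    - [[0,0,-0.02,0,0,0,-1],[0,0,-0.03,0,0,0,-1],[0,0,-0.02,0,0,0,-1],[0.027,0.025,0,0,0,0,-1],[0.028,0.025,0,0,0,0,-1],[0.028,0.026,0,0,0,0,-1],[0.027,0.026,0,0,0,0,-1],[0.027,0.025,0,0,0,0,-1],[0,0,0,0,0,0.13,-1],[0,0,0,0,0,0.13,-1]]

```text
time: 52.35
tool_pos: [0.4393, -0.0491, 0.1383]
tool_rot: [[-0.29, 0.957, 0.001], [0.957, 0.29, 0.0], [0.0, 0.001, -1.0]]
contact_force: [-1.4, 0.4, -5.9]
opening: 0.557
```

Emit:
jog_arm:
  motion:
    - [[0,0,0,0,0,0.14,-1],[0,0,0,0,0,0.14,-1],[0,0,0,0,0,0.14,-1],[0,0,0,0,0,0.14,-1],[0,0,0,0,0,0.14,-1],[0,0,0,0,0,0.14,-1],[0,0,0,0,0,0.14,-1],[0,0,0,0,0,0.14,-1],[0,0,0,0,0,0.14,-1],[0,0,0,0,0,0.14,-1]]

```text
time: 53.35
tool_pos: [0.4393, -0.0506, 0.1384]
tool_rot: [[0.895, 0.446, 0.001], [0.446, -0.895, -0.001], [0.001, 0.001, -1.0]]
contact_force: [0.0, 0.5, -6.0]
opening: 0.556
```

Run:
```python
from h import *
go([.539,.038,.05],Rt(20,0,False))
```

```text
t 53.35 pos [ 0.4393 -0.0506  0.1384] F [ 0.   0.5 -6. ] op 0.556 q [ 0.04  0.44 -0.08  2.32  0.09  0.38 -1.22]
shift in tool now [ 0.1287 -0.035   0.0885]
turn [ 0.0013 -0.0007  0.113 ] shift after turn [ 0.124  -0.0491  0.0884]
```

Emit:
jog_arm:
  motion:
    - [[0,0,0,0,0,0.113,-1],[0.041,-0.016,0,0,0,0,-1],[0.041,-0.016,0.01,0,0,0,-1],[0.042,-0.017,0.02,0,0,0,-1],[0,0,0.03,0,0,0,-1],[0,0,0.028,0,0,0,-1],[0,0,0.025,0,0,0,-1],[0,0,0.012,0,0,0,-1],[0,0,0.003,0,0,0,-1],[0,0,0,0,0,0,-1]]

```text
time: 54.35
tool_pos: [0.5385, 0.0382, 0.0112]
tool_rot: [[0.938, 0.347, 0.001], [0.347, -0.938, -0.001], [0.0, 0.001, -1.0]]
contact_force: [-0.1, -0.2, -3.4]
opening: 0.562
```

Run:
```python
from h import *
go([.539,.038,.01],Rt(20,0,False))
snap('scene','s14.png');crop('scene',200,140,320,260,6,'c18.png')
```

```text
t 54.35 pos [0.5385 0.0382 0.0112] F [-0.1 -0.2 -3.4] op 0.562 q [-0.17  0.74 -0.02  2.17  0.05  0.23 -1.44]
shift in tool now [0.0004 0.0004 0.0012]
turn [ 0.001  -0.0002  0.0053] shift after turn [0.0004 0.0004 0.0012]
```

Emit:
jog_arm:
  motion:
    - [[0,0,0.001,0,0,0,0.2],[0,0,0,0,0,0,0.3],[0,0,0,0,0,0,0.35],[0,0,-0.01,0,0,0,0.45],[0,0,-0.02,0,0,0,0.45],[-0.025,0,-0.03,0,0,0,0.45],[-0.03,0,-0.03,0,0,0,0.45],[-0.03,0,-0.02,0,0,0,0.45],[0,0,0,0,0,-0.149,0.45],[0,0,0,0,0,-0.149,0.45]]

```text
time: 55.4
tool_pos: [0.4589, 0.0084, 0.1221]
tool_rot: [[0.792, 0.611, 0.005], [0.611, -0.792, -0.001], [0.003, 0.003, -1.0]]
contact_force: [0.4, 0.3, 0.6]
opening: 0.724
```

Emit:
jog_arm:
  motion:
    - [[0,0,0,0,0,-0.149,0.45],[0,0,0,0,0,-0.149,0.45],[0,0,0,0,0,-0.149,0.45],[0,0,0,0,0,-0.149,0.45],[0,0,0,0,0,-0.149,0.45],[0,0,0,0,0,-0.149,0.45],[0,0,0,0,0,-0.149,0.45],[0,0,0,0,0,-0.149,0.45],[0,0,0,0,0,-0.149,0.45],[0,0,0,0,0,-0.149,0.45]]

```text
time: 56.4
tool_pos: [0.4594, 0.0083, 0.1211]
tool_rot: [[-0.546, 0.838, 0.003], [0.838, 0.546, -0.002], [-0.003, 0.002, -1.0]]
contact_force: [-0.3, 0.4, 0.1]
opening: 0.724
```

Emit:
jog_arm:
  motion:
    - [[0,0,0,0,0,-0.149,0.45],[0,0,0,0,0,-0.149,0.45],[0,0,0,0,0,-0.149,0.45],[0,0,0,0,0,-0.149,0.45],[0,0,0,0,0,-0.149,0.45],[0,0,0,0,0,-0.149,0.45],[0,0,0,0,0,-0.149,0.45],[0,0,0,0,0,-0.149,0.45],[0,0,0,0,0,-0.149,0.45],[0,0,0,0,0,0,0.45]]

```text
time: 57.4
tool_pos: [0.4592, 0.0081, 0.1207]
tool_rot: [[-0.942, -0.336, 0.003], [-0.336, 0.942, -0.001], [-0.002, -0.002, -1.0]]
contact_force: [-0.3, -0.2, -0.0]
opening: 0.724
```

Run:
```python
from h import *
go([.462,.01,.05],Rt(20))
snap('scene','s14.png');crop('scene',200,140,320,260,6,'c18.png')
snap('top','t14.png');crop('top',230,170,340,290,5,'c17.png')
```

```text
t 57.4 pos [0.4592 0.0081 0.1207] F [-0.3 -0.2 -0. ] op 0.724 q [ 0.48  0.63 -0.9   2.27  0.89  0.64  0.83]
shift in tool now [-0.0031  0.001   0.0707]
turn [-0.0021  0.002  -0.0061] shift after turn [-0.0032  0.0008  0.0707]
```

Run:
```python
from h import *
print((np.array(proj('scene',(.5416,.0393,.01)))-[199.5,139.5])*6, ray('top',230+165/5-.4,170+240/5-.4,.01).round(4),'expect corner',np.array([.490,.0203])+Rz(np.radians(20.3))[:2,:2]@np.array([.07,.025]))
go([.490-.03*.938,.0203-.03*.347,.01],Rt(20.3))
```

```text
[501.46570371 630.31817184] [0.5525 0.0692 0.01  ] expect corner [0.54697883 0.06803272]
t 57.5 pos [0.4592 0.0084 0.1206] F [ 0.3  1.  -0.5] op 0.726 q [ 0.48  0.63 -0.9   2.27  0.88  0.64  0.82]
shift in tool now [-0.0027  0.0007  0.1106]
turn [-0.0018  0.002  -0.0175] shift after turn [-0.003   0.0005  0.1106]
```

Emit:
jog_arm:
  motion:
    - [[-0.0045,0.0005,0.03,-0.002,0.002,-0.0175,0.45],[0,0,0.03,0,0,0,0.45],[0,0,0.025,0,0,0,0.45],[0,0,0.012,0,0,0,0.45],[0,0,0.006,0,0,0,0.4],[0,0,0,0,0,0,0.35],[0,0,0,0,0,0,0.35]]

```text
time: 58.2
tool_pos: [0.4635, 0.0109, 0.0178]
tool_rot: [[-0.937, -0.35, 0.0], [-0.35, 0.937, 0.001], [-0.0, 0.001, -1.0]]
contact_force: [-0.6, 0.1, 0.6]
opening: 0.677
```

Run:
```python
from h import *
go([.464,.0106,.0095],Rt(20.3))
snap('scene','s14.png');crop('scene',230,180,310,260,9,'c18.png')
```

```text
t 58.2 pos [0.4635 0.0109 0.0178] F [-0.6  0.1  0.6] op 0.677 q [ 0.31  0.79 -0.68  2.31  1.26  0.49  0.51]
shift in tool now [-0.0003 -0.0004  0.0083]
turn [0.0005 0.0004 0.0038] shift after turn [-0.0004 -0.0004  0.0083]
```

Lowering and gripping low.

Emit:
jog_arm:
  motion:
    - [[0,0,0.005,0,0,0,0.35],[0,0,0.004,0,0,0,0.35],[0,0,0,0,0,0,0.25],[0,0,0,0,0,0,-1],[0,0,0,0,0,0,-1],[0,0,0,0,0,0,-1],[0,0,0,0,0,0,-1]]

```text
time: 58.95
tool_pos: [0.4632, 0.0105, 0.0084]
tool_rot: [[-0.936, -0.351, -0.001], [-0.351, 0.936, 0.0], [0.0, 0.0, -1.0]]
contact_force: [-0.0, -0.9, 5.1]
opening: 0.561
```

Emit:
jog_arm:
  motion:
    - [[0,0,-0.005,0,0,0,-1],[0,0,-0.015,0,0,0,-1],[0,0,-0.03,0,0,0,-1],[0,0,-0.04,0,0,0.08,-1],[0,0,-0.04,0,0,0.1,-1],[0,0,-0.03,0,0,0.1,-1],[0,0,-0.03,0,0,0.1,-1],[0,0,0,0,0,0.048,-1],[0,0,0,0,0,0,-1]]

```text
time: 59.85
tool_pos: [0.4628, 0.0103, 0.1988]
tool_rot: [[-0.998, 0.07, -0.0], [0.07, 0.998, 0.0], [0.0, 0.0, -1.0]]
contact_force: [-0.1, -0.4, -5.8]
opening: 0.561
```

Run:
```python
from h import *
go([.51,.08,.2],Rt(-4.2))
snap('scene','s14.png');crop('scene',230,100,350,230,6,'c18.png')
snap('top','t14.png');crop('top',180,150,310,250,6,'c17.png')
```

```text
t 59.85 pos [0.4628 0.0103 0.1988] F [-0.1 -0.4 -5.8] op 0.561 q [ 0.52  0.49 -0.92  2.19  0.59  0.73  0.71]
shift in tool now [-0.0422  0.0729 -0.0012]
turn [ 0.0001 -0.0002  0.0033] shift after turn [-0.042   0.073  -0.0012]
```

Run:
```python
from h import *
for k in(dict(zf=.045,xf=.012),dict(zf=.006,xf=.012)):
    p,R=rackT(-.07,.04,0,under=.0084,**k); print(p.round(4))
p,R=rackT(-.07,.04,.1,under=.0084); print('pre',p.round(4))
go([.53,.07,.2],Rt(-4.2))
```

```text
[0.6539 0.0668 0.0755]
[0.6539 0.0668 0.0365]
pre [0.5916 0.0714 0.1174]
t 59.95 pos [0.4624 0.0103 0.1977] F [-0.1  0.  -6. ] op 0.564 q [ 0.52  0.49 -0.92  2.19  0.59  0.73  0.71]
shift in tool now [-0.0634  0.0641 -0.0024]
turn [ 0.0003 -0.0023  0.006 ] shift after turn [-0.063   0.0645 -0.0023]
```

Emit:
jog_arm:
  motion:
    - [[-0.021,0.0215,0,0,0,0.003,-1],[-0.021,0.0215,0,0,0,0.003,-1],[-0.021,0.0215,0,0,0,0,-1],[0,0,0,0,-0.1,0,-1],[0,0,0,0,-0.1,0,-1],[0,0,0,0,-0.1,0,-1],[0,0,0,0,-0.1,0,-1],[0,0,0,0,-0.08,0,-1],[0,0,0,0,-0.08,0,-1],[0,0,0,0,-0.077,0,-1]]

```text
time: 60.95
tool_pos: [0.5321, 0.0659, 0.1961]
tool_rot: [[-0.856, 0.081, 0.511], [0.061, 0.997, -0.056], [-0.514, -0.017, -0.858]]
contact_force: [-0.1, -1.2, -6.9]
opening: 0.561
```

Emit:
jog_arm:
  motion:
    - [[0,0,0,0,0,0,-1],[0,0,0,0,0,0,-1]]

```text
time: 61.15
tool_pos: [0.532, 0.0651, 0.1957]
tool_rot: [[-0.858, 0.082, 0.507], [0.061, 0.996, -0.058], [-0.51, -0.019, -0.86]]
contact_force: [-0.0, 0.7, -5.8]
opening: 0.563
```

Run:
```python
from h import *
go(*rackT(-.07,.04,0,under=.0084,zf=.045,xf=.012))
```

```text
t 61.15 pos [0.532  0.0651 0.1957] F [-0.   0.7 -5.8] op 0.563 q [ 0.04  0.4  -0.54  2.42  1.82  0.48 -0.65]
shift in tool now [-0.0433  0.0139  0.165 ]
turn [-0.0202 -0.102   0.0031] shift after turn [-0.0262  0.0106  0.1688]
```

Emit:
jog_arm:
  motion:
    - [[0,0,0,-0.01,-0.051,0.001,-1],[0,0,0,-0.01,-0.051,0.002,-1],[-0.009,0.0035,0.03,0,0,0,-1],[-0.009,0.0035,0.035,0,0,0,-1],[-0.008,0.0035,0.035,0,0,0,-1],[0,0,0.03,0,0,0,-1],[0,0,0.02,0,0,0,-1],[0,0,0,0,0,0,-1],[0,0,0,0,0,0,-1]]

```text
time: 62.05
tool_pos: [0.6437, 0.0664, 0.0915]
tool_rot: [[-0.801, 0.076, 0.594], [0.061, 0.997, -0.046], [-0.596, -0.001, -0.803]]
contact_force: [0.4, 0.6, -5.8]
opening: 0.56
```

Run:
```python
from h import *
go(*rackT(-.07,.04,0,under=.0084,zf=.045,xf=.012))
```

```text
t 62.05 pos [0.6437 0.0664 0.0915] F [ 0.4  0.6 -5.8] op 0.56 q [ 0.11  0.74 -0.59  2.32  2.24  0.75 -0.93]
shift in tool now [0.0013 0.0012 0.0189]
turn [-0.0023  0.0017 -0.0021] shift after turn [0.0013 0.0012 0.0189]
```

Emit:
jog_arm:
  motion:
    - [[0.001,0.001,0.01,-0.002,0.002,-0.002,-1],[0,0,0.009,0,0,0,-1],[0,0,0,0,0,0,-1],[0.006,0,0.008,0,0,0,-1],[0.006,0,0.008,0,0,0,-1],[0.006,0,0.008,0,0,0,-1],[0,0,0,0,0,0,-1]]

```text
time: 62.75
tool_pos: [0.6537, 0.0673, 0.0444]
tool_rot: [[-0.802, 0.073, 0.593], [0.059, 0.997, -0.042], [-0.595, 0.001, -0.804]]
contact_force: [-0.5, -0.1, -6.1]
opening: 0.557
```

Run:
```python
from h import *
go(*rackT(-.07,.04,0,under=.0084,zf=.006,xf=.012))
snap('scene','s14.png');crop('scene',260,190,380,290,6,'c18.png')
```

```text
t 62.75 pos [0.6537 0.0673 0.0444] F [-0.5 -0.1 -6.1] op 0.557 q [ 0.11  0.85 -0.59  2.31  2.32  0.82 -0.97]
shift in tool now [ 0.0045 -0.0005  0.0065]
turn [ 0.0014  0.0001 -0.0002] shift after turn [ 0.0045 -0.0005  0.0065]
```

Emit:
jog_arm:
  motion:
    - [[0.002,0,0.003,0,0,0,-1],[0.002,0,0.003,0,0,0,-1],[0.001,0,0.001,0,0,0,-1],[0,0,0,0,0,0,-1]]

```text
time: 63.2
tool_pos: [0.6549, 0.0675, 0.0381]
tool_rot: [[-0.8, 0.072, 0.596], [0.059, 0.997, -0.042], [-0.598, 0.001, -0.802]]
contact_force: [-0.7, -0.1, -3.7]
opening: 0.563
```

Emit:
jog_arm:
  motion:
    - [[0.001,0,0.001,0,0,0,-1],[0,0,0,0,0,0,-1]]

```text
time: 63.4
tool_pos: [0.6549, 0.0675, 0.037]
tool_rot: [[-0.799, 0.072, 0.597], [0.059, 0.997, -0.042], [-0.598, 0.001, -0.801]]
contact_force: [0.1, 0.1, -1.6]
opening: 0.558
```

Emit:
jog_arm:
  motion:
    - [[0,0,0,0,0,0,0.2],[0,0,0,0,0,0,0.3],[0,0,0,0,0,0,0.45],[0,0,0,0,0,0,0.5],[0,0,0,0,0,0,0.5]]

```text
time: 63.9
tool_pos: [0.6547, 0.0676, 0.0367]
tool_rot: [[-0.8, 0.073, 0.596], [0.059, 0.997, -0.042], [-0.598, 0.002, -0.802]]
contact_force: [0.2, -0.6, 0.2]
opening: 0.749
```

Run:
```python
from h import *
go(*rackT(-.07,.04,0,under=.0084,zf=.006,xf=.012))
snap('scene','s14.png');crop('scene',260,190,380,290,6,'c18.png')
snap('top','t14.png');crop('top',180,150,310,250,6,'c17.png')
```

```text
t 63.9 pos [0.6547 0.0676 0.0367] F [ 0.2 -0.6  0.2] op 0.749 q [ 0.11  0.87 -0.59  2.31  2.34  0.84 -0.98]
shift in tool now [ 0.0007 -0.0008 -0.0003]
turn [ 0.0017  0.0034 -0.0003] shift after turn [ 0.0007 -0.0008 -0.0003]
```

Plate A is seated square. Withdrawing slowly.

Emit:
jog_arm:
  motion:
    - [[0,0,-0.004,0,0,0,0.5],[0,0,-0.006,0,0,0,0.5],[0,0,-0.008,0,0,0,0.5],[0,0,-0.01,0,0,0,0.5],[0,0,-0.012,0,0,0,0.5],[0,0,-0.02,0,0,0,0.5],[0,0,-0.03,0,0,0,0.5],[0,0,-0.03,0,0,0,0.5],[0,0,0,0,0,0,0.5]]

```text
time: 64.9
tool_pos: [0.5813, 0.0731, 0.1361]
tool_rot: [[-0.798, 0.07, 0.598], [0.057, 0.998, -0.041], [-0.599, 0.001, -0.8]]
contact_force: [1.6, 0.3, -0.5]
opening: 0.753
```

```bash
python3 - <<'E'
from h import *
snap('top','t15.png');crop('top',180,150,310,250,6,'c17.png')
snap('scene','s15.png');crop('scene',260,190,400,290,5,'c18.png')
E
python3 - <<'E'
from h import *
r=lambda x,y,z:ray('top',180+x/6-.4,150+y/6-.4,z)
for n,c in dict(B=((213,272),(300,285),(247,53),(333,70)),A=((452,283),(542,292),(466,66),(552,75))).items():
    P=[Rz(np.radians(4.2))@(r(*p,z)-O) for p,z in zip(c,(.012,.012,.094,.094))]
    print(n,[p[:2].round(4) for p in P]); a,b,c_,d=P
    print(' yaw rel to rack: foot',np.degrees(np.arctan2((a-b)[0],(a-b)[1])).round(1),'top',np.degrees(np.arctan2((c_-d)[0],(c_-d)[1])).round(1),'axis',np.degrees(np.arctan2((c_+d-a-b)[1],(c_+d-a-b)[0])).round(1))
E
```

```text
B [array([0.0061, 0.0987]), array([0.0021, 0.0469]), array([0.1202, 0.0798]), array([0.114 , 0.0303])]
 yaw rel to rack: foot 4.4 top 7.2 axis -8.9
A [array([ 0.0098, -0.0424]), array([ 0.0083, -0.0958]), array([ 0.1219, -0.0448]), array([ 0.1202, -0.094 ])]
 yaw rel to rack: foot 1.6 top 1.9 axis -0.1
```

Plate A is square to about 1–2°. Plate B is 6–8° off, within the 10° limit but close to it, so I'll square it by squeezing it between aligned jaws.

Run:
```python
from h import *
go(*rackT(.068,.041,.09,xf=.006,zf=.004,t=36,under=.010))
```

```text
t 65.0 pos [0.5833 0.0727 0.1341] F [-0.  -0.2 -0.1] op 0.752 q [ 0.09  0.63 -0.64  2.43  2.19  0.76 -0.97]
shift in tool now [0.0054 0.1373 0.0276]
turn [0.0018 0.0142 0.0001] shift after turn [0.005  0.1373 0.0274]
```

Emit:
jog_arm:
  motion:
    - [[0.001,0.02,0,0.001,0.007,0,0.7],[0.001,0.03,0,0,0.007,0,0.7],[0.001,0.03,0,0,0,0,0.7],[0.001,0.03,0,0,0,0,0.7],[0.001,0.027,0.01,0,0,0,0.7],[0,0,0.017,0,0,0,0.7],[0,0,0,0,0,0,0.7],[0,0,0,0,0,0,0.7]]

```text
time: 65.8
tool_pos: [0.6045, 0.2075, 0.107]
tool_rot: [[-0.809, 0.074, 0.583], [0.06, 0.997, -0.044], [-0.584, -0.0, -0.811]]
contact_force: [-0.2, -0.3, 0.5]
opening: 0.846
```

Run:
```python
from h import *
go(*rackT(.068,.041,.04,xf=.006,zf=.004,t=36,under=.010))
snap('top','t15.png');crop('top',180,150,310,250,6,'c17.png')
```

```text
t 65.8 pos [0.6045 0.2075 0.107 ] F [-0.2 -0.3  0.5] op 0.846 q [-0.18  0.71 -0.62  2.28  1.95  0.82 -0.93]
shift in tool now [-0.0021  0.0013  0.0489]
turn [-0.0008 -0.0041 -0.0004] shift after turn [-0.0019  0.0013  0.0489]
```

Emit:
jog_arm:
  motion:
    - [[-0.002,0.001,0.02,0,-0.004,0,0.7],[0,0,0.02,0,0,0,0.7],[0,0,0.015,0,0,0,0.7],[0,0,0.012,0,0,0,0.7],[0,0,0.01,0,0,0,0.7],[0,0,0,0,0,0,0.7],[0,0,0,0,0,0,0.7]]

```text
time: 66.55
tool_pos: [0.6514, 0.206, 0.0471]
tool_rot: [[-0.806, 0.073, 0.587], [0.059, 0.997, -0.042], [-0.589, 0.001, -0.808]]
contact_force: [-0.1, 0.2, -0.6]
opening: 0.847
```

Run:
```python
from h import *
go(*rackT(.068,.041,.0,xf=.006,zf=.004,t=36,under=.010))
snap('top','t15.png');crop('top',180,150,310,250,6,'c17.png')
snap('scene','s15.png');crop('scene',300,180,400,270,7,'c18.png')
```

```text
t 66.55 pos [0.6514 0.206  0.0471] F [-0.1  0.2 -0.6] op 0.847 q [-0.15  0.85 -0.59  2.21  2.07  0.85 -0.96]
shift in tool now [ 0.0009 -0.0006  0.0128]
turn [ 0.0008  0.0014 -0.0002] shift after turn [ 0.0009 -0.0006  0.0128]
```

Well centred. Advancing 12 mm and squeezing.

Emit:
jog_arm:
  motion:
    - [[0,0,0.006,0,0,0,0.7],[0,0,0.005,0,0,0,0.6],[0,0,0,0,0,0,0.4],[0,0,0,0,0,0,0.1],[0,0,0,0,0,0,0.05],[0,0,0,0,0,0,0.05],[0,0,0,0,0,0,0.05]]

```text
time: 67.35
tool_pos: [0.6576, 0.2052, 0.0385]
tool_rot: [[-0.806, 0.073, 0.588], [0.06, 0.997, -0.043], [-0.589, 0.0, -0.808]]
contact_force: [-4.4, -1.9, 5.6]
opening: 0.552
```

Run:
```python
from h import *
go(*rackT(.068,.041,.0,xf=.006,zf=.004,t=36,under=.010))
snap('top','t15.png');crop('top',180,150,310,250,6,'c17.png')
snap('scene','s15.png');crop('scene',300,180,400,270,7,'c18.png')
```

```text
t 67.35 pos [0.6576 0.2052 0.0385] F [-4.4 -1.9  5.6] op 0.552 q [-0.15  0.87 -0.59  2.2   2.09  0.85 -0.96]
shift in tool now [ 0.0009 -0.0003  0.0022]
turn [ 0.0002  0.0018 -0.0004] shift after turn [ 0.0009 -0.0003  0.0022]
```

Emit:
jog_arm:
  motion:
    - [[0,0,0,0,0,0,-1],[0,0,0,0,0,0,-1],[0,0,0,0,0,0,-1],[-0.0024,0,-0.0032,0,0,0,-1],[0,0,0,0,0,-0.04,-1],[0,0,0,0,0,-0.04,-1],[0,0,0,0,0,0,-1]]

```text
time: 68.15
tool_pos: [0.6575, 0.2053, 0.0417]
tool_rot: [[-0.81, 0.008, 0.586], [-0.021, 0.999, -0.043], [-0.586, -0.047, -0.809]]
contact_force: [-0.9, -0.2, -4.1]
opening: 0.545
```

Run:
```python
from h import *
go(*rackT(.068,.041,.0,xf=.006,zf=.004,t=36,under=.010))
snap('top','t15.png');crop('top',180,150,310,250,6,'c17.png')
```

```text
t 68.15 pos [0.6575 0.2053 0.0417] F [-0.9 -0.2 -4.1] op 0.545 q [-0.16  0.85 -0.56  2.2   2.09  0.83 -0.88]
shift in tool now [ 0.0026 -0.0001  0.0049]
turn [ 0.0004 -0.      0.0806] shift after turn [ 0.0026 -0.0003  0.0049]
```

Square now. Setting it down, releasing, and withdrawing slowly.

Emit:
jog_arm:
  motion:
    - [[0.002,0,0.003,0,0,0,-1],[0,0,0,0,0,0,-1],[0,0,0,0,0,0,0.15],[0,0,0,0,0,0,0.25],[0,0,0,0,0,0,0.4],[0,0,0,0,0,0,0.6],[0,0,0,0,0,0,0.7],[0,0,0,0,0,0,0.7]]

```text
time: 69.0
tool_pos: [0.6585, 0.2054, 0.0387]
tool_rot: [[-0.809, 0.008, 0.588], [-0.02, 0.999, -0.042], [-0.588, -0.046, -0.808]]
contact_force: [-0.0, 0.2, 0.2]
opening: 0.851
```

Emit:
jog_arm:
  motion:
    - [[0,0,-0.004,0,0,0,0.7],[0,0,-0.006,0,0,0,0.7],[0,0,-0.008,0,0,0,0.7],[0,0,-0.01,0,0,0,0.7],[0,0,-0.012,0,0,0,0.7],[0,0,-0.02,0,0,0,0.7],[0,0,-0.03,0,0,0,0.7],[0,0,-0.04,0,0,0,0.7],[0,0,-0.04,0,0,0,0.7],[0,0,0,0,0,0,0.7]]

```text
time: 70.0
tool_pos: [0.5563, 0.2141, 0.1805]
tool_rot: [[-0.806, 0.005, 0.592], [-0.022, 0.999, -0.039], [-0.591, -0.044, -0.805]]
contact_force: [0.4, 0.4, 0.2]
opening: 0.85
```

Run:
```python
from h import *
go([.5,.2,.3])
snap('top','t16.png');crop('top',180,150,310,250,6,'c17.png')
snap('scene','s16.png');crop('scene',260,170,400,290,5,'c18.png')
```

```text
t 70.0 pos [0.5563 0.2141 0.1805] F [0.4 0.4 0.2] op 0.85 q [-0.23  0.53 -0.62  2.34  1.78  0.75 -0.78]
shift in tool now [-0.0249 -0.0197 -0.129 ]
```

Emit:
jog_arm:
  motion:
    - [[0,0,-0.04,0,0,0,0.7],[0,0,-0.04,0,0,0,0.7],[0,0,0,0,0,0,0.7],[0,0,0,0,0,0,0.7],[0,0,0,0,0,0,0.7]]

```text
time: 70.6
tool_pos: [0.5121, 0.2154, 0.2393]
tool_rot: [[-0.81, 0.01, 0.587], [-0.02, 0.999, -0.044], [-0.586, -0.047, -0.809]]
contact_force: [0.8, -0.0, -0.0]
opening: 0.849
```

Run:
```python
from h import *
im,d=snap('top'); go([.5,.2,.3])
r=lambda x,y,z:ray('top',180+x/6-.4,150+y/6-.4,z)
for n,c in dict(B=((218,275),(306,285),(231,54),(320,66)),A=((452,284),(542,292),(466,66),(552,75))).items():
    P=[Rz(np.radians(4.2))@(r(*p,z)-O) for p,z in zip(c,(.012,.012,.094,.094))]; a,b,c_,e=P
    print(n,[p[:2].round(4) for p in P],np.degrees(np.arctan2((a-b)[0],(a-b)[1])).round(1),np.degrees(np.arctan2((c_-e)[0],(c_-e)[1])).round(1),np.degrees(np.arctan2((c_+e-a-b)[1],(c_+e-a-b)[0])).round(1))
    # depth plane
    m=np.zeros(d.shape,np.uint8); q=(np.array([c[0],c[1],c[3],c[2]])/6+[180,150]); cv2.fillConvexPoly(m,np.round((q-q.mean(0))*.75+q.mean(0)).astype(np.int32),1)
    X=pts('top',d)[(m>0)&(d>0)]; A_=np.c_[X[:,:2],np.ones(len(X))]; s=np.linalg.lstsq(A_,X[:,2],rcond=None)[0]
    print('  tilt deg',np.degrees(np.arctan(np.hypot(*s[:2]))).round(1),'dir',np.degrees(np.arctan2(s[1],s[0])).round(1),len(X))
L=np.load('last_top.npz')
o=cv2.imread('pics/top0.png')[:,:,::-1].astype(int); df=np.abs(o-im).max(2)
for nm,(u,v) in dict(hammer=(160,275),brush=(118,250),magnet=(321,265),rods=(421,258),tin=(145,183),soap=(446,310)).items(): print(nm,df[v-25:v+25,u-20:u+20].mean().round(1))
```

```text
t 70.65 pos [0.512  0.2153 0.2391] F [-0.6  0.4  0.2] op 0.848 q [-0.26  0.38 -0.64  2.35  1.55  0.7  -0.62]
shift in tool now [-0.0257 -0.0183 -0.0556]
B [array([0.0046, 0.0956]), array([0.0024, 0.0434]), array([0.119 , 0.0888]), array([0.1157, 0.0379])] 2.4 3.6 -3.1
  tilt deg 36.8 dir -5.6 345
A [array([ 0.0092, -0.0425]), array([ 0.0083, -0.0958]), array([ 0.1219, -0.0448]), array([ 0.1202, -0.094 ])] 1.0 1.9 -0.1
  tilt deg 38.3 dir -4.3 351
hammer 8.7
brush 3.5
magnet 3.4
rods 3.3
tin 3.4
soap 3.3
```

Run:
```python
from rig import eyes,get_state
import cv2
for n in("top","scene"):
    p,_=eyes.get_image(n); cv2.imwrite(f"pics/final_{n}.png",p[:,:,::-1])
s=get_state();print(s["time"],s["contact_force"],s["tool_pos"])
```

```text
70.75 [ 0.04903729 -0.42224401 -0.56718518] [0.51176842 0.21546786 0.23912516]
```

View pics/final_top.png

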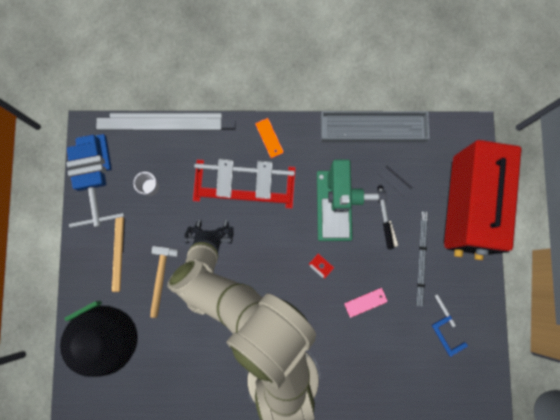

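View pics/final_scene.png

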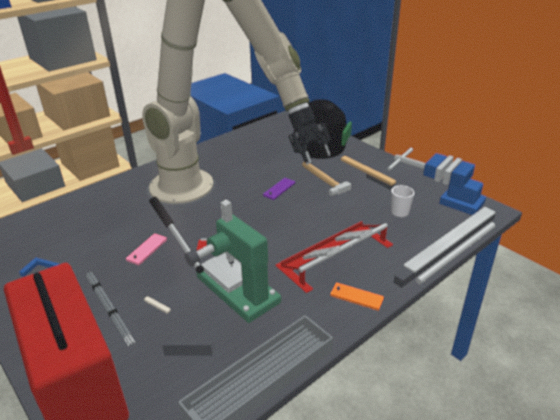

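The top picture shows both plates leaning squarely on the rack at (224,178) and (264,180), with their pin ends at the rail. The lever is up (black handle at (390,235)) and the hammer is in place at (160,280). The scene picture shows no third steel plate.

```bash
python3 -c "from rig import workorder; print(workorder.close_job())"
```

```text
the job is handed in; nothing more can be done
None
```

I pressed the pins home on both plates present and leaned both on the rack, then handed the job in at about 71 s. The third plate was absent from this start. I left the pink, purple and orange look-alikes alone.

**Mended on the way:** The grip slackened once and one plate dropped in front of the press. I picked it up again, turned it the right way round and placed it on the rack. The other plate skewed at release, so I regripped it and squared it.

**Last checks (cameras):**

| | Plate A | Plate B |
|---|---|---|
| Foot behind the lip | about 9 mm | about 3 mm |
| Lean from level | about 38° | about 37° |
| Skew | about 1° | about 3° |

- **Lever and robot:** The lever is up, and the arm is clear of everything with about 0.7 N residual force at the wrist.
- **Pins:** I did not measure flushness directly. I judged it from the handle force rising from about 17 N to 34 N past about 1 rad, and from the pictures.
- **Other things on the bench:** They look unmoved. The one check that disagreed was the picture comparison around the hammer, which came out higher (8.7 against about 3.4 elsewhere). I put that down to the arm overlapping that area, since the hammer looks in place in the last picture.

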